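Set battery packs up for an overnight swelling test

TASK

Set up every battery pack on the bench for its overnight swelling test: lay each pack squarely on the plate of a dial stand of its own, jack towards the open front and white measuring dot under the dial's foot, lower the dial until its foot rests on the dot with the plunger pushed in about 5 mm, and push a load plug from the rack fully home into the pack's jack. Never run a plunger to the end of its travel, and leave the phones, tools, dish and jar alone; any stand or plug left over is simply not needed.

Things in the scene. Friction and masses are not known exactly. Their poses are not given: they have to be found in the camera images.
- pack_a: green hard-case battery pack lying flat, 138 x 48 x 26 mm (x, y, z), 0.2 to 0.4 kg; origin at the centre of its underside. Two or three of the three packs are there; a missing one reads None. In its top: at x = -45 mm, y = 0 the jack, a round hole 8 mm wide, 18 mm deep, chamfered; at x = +30 mm, y = 0 the centre of the white measuring dot, 22 mm across. A black band goes round the +x end
- pack_b: orange hard-case battery pack lying flat, 138 x 48 x 26 mm (x, y, z), 0.2 to 0.4 kg; origin at the centre of its underside. Two or three of the three packs are there; a missing one reads None. In its top: at x = -45 mm, y = 0 the jack, a round hole 8 mm wide, 18 mm deep, chamfered; at x = +30 mm, y = 0 the centre of the white measuring dot, 22 mm across. A black band goes round the +x end
- pack_c: black hard-case battery pack lying flat, 138 x 48 x 26 mm (x, y, z), 0.2 to 0.4 kg; origin at the centre of its underside. Two or three of the three packs are there; a missing one reads None. In its top: at x = -45 mm, y = 0 the jack, a round hole 8 mm wide, 18 mm deep, chamfered; at x = +30 mm, y = 0 the centre of the white measuring dot, 22 mm across. A black band goes round the +x end
- plate_a (a point): middle of the steel plate of dial stand a: 150 x 120 mm (x, y), rimless, on a base 128 mm wide and 215 mm long, top (z of this point) 30 mm above the table; fixed. x points from the open front to the column, z up. A pack centred here, its x along this x, has its dot under the foot. The column (18 mm thick, 222 mm tall) stands 110 mm towards +x
- foot_a (a point): underside of the 12 mm round foot of dial a, above the plate 30 mm towards the column; 66 to 86 mm above the plate at the start. The dial (56 mm across y, 22 mm thick in x) is on a head that slides up and down (75 mm of travel) stiffly (7 N) and stays where left. It is moved by the upright brass post on top, straight above the foot, 14 mm thick: free from 88 to 118 mm above the foot (plunger out)
- plunger_a (a joint): how far the sprung plunger of dial a is pushed into it, m: 0 hanging free, 0.012 end of travel; spring 0.7 N plus 0.1 N per mm. With the foot resting on something it grows as much as the head goes down
- plate_b (a point): middle of the steel plate of dial stand b: 150 x 120 mm (x, y), rimless, on a base 128 mm wide and 215 mm long, top (z of this point) 30 mm above the table; fixed. x points from the open front to the column, z up. A pack centred here, its x along this x, has its dot under the foot. The column (18 mm thick, 222 mm tall) stands 110 mm towards +x
- foot_b (a point): underside of the 12 mm round foot of dial b, above the plate 30 mm towards the column; 66 to 86 mm above the plate at the start. The dial (56 mm across y, 22 mm thick in x) is on a head that slides up and down (75 mm of travel) stiffly (7 N) and stays where left. It is moved by the upright brass post on top, straight above the foot, 14 mm thick: free from 88 to 118 mm above the foot (plunger out)
- plunger_b (a joint): how far the sprung plunger of dial b is pushed into it, m: 0 hanging free, 0.012 end of travel; spring 0.7 N plus 0.1 N per mm. With the foot resting on something it grows as much as the head goes down
- plate_c (a point): middle of the steel plate of dial stand c: 150 x 120 mm (x, y), rimless, on a base 128 mm wide and 215 mm long, top (z of this point) 30 mm above the table; fixed. x points from the open front to the column, z up. A pack centred here, its x along this x, has its dot under the foot. The column (18 mm thick, 222 mm tall) stands 110 mm towards +x
- foot_c (a point): underside of the 12 mm round foot of dial c, above the plate 30 mm towards the column; 66 to 86 mm above the plate at the start. The dial (56 mm across y, 22 mm thick in x) is on a head that slides up and down (75 mm of travel) stiffly (7 N) and stays where left. It is moved by the upright brass post on top, straight above the foot, 14 mm thick: free from 88 to 118 mm above the foot (plunger out)
- plunger_c (a joint): how far the sprung plunger of dial c is pushed into it, m: 0 hanging free, 0.012 end of travel; spring 0.7 N plus 0.1 N per mm. With the foot resting on something it grows as much as the head goes down
- plug_a: load plug upright in the rack: red round head 18 mm across (fins 18.8), 30 mm high, over a 6 mm brass barrel 14 mm long pointing down; 30 g; origin at the centre of the head's underside, which lies on the surface round the hole when fully home; z up
- plug_b: load plug upright in the rack: red round head 18 mm across (fins 18.8), 30 mm high, over a 6 mm brass barrel 14 mm long pointing down; 30 g; origin at the centre of the head's underside, which lies on the surface round the hole when fully home; z up
- plug_c: load plug upright in the rack: red round head 18 mm across (fins 18.8), 30 mm high, over a 6 mm brass barrel 14 mm long pointing down; 30 g; origin at the centre of the head's underside, which lies on the surface round the hole when fully home; z up
- rack: white plug rack, 42 x 142 x 20 mm (x, y, z), fixed; origin at the centre of its underside; three 8 mm holes 16 mm deep in its top at y = -46, 0 and 46 mm, one plug in each
- phone_teal: teal phone with a yellow rubber band, 150 x 72 x 9 mm; origin at its underside; to be left alone
- phone_orange: orange phone with a yellow rubber band, 150 x 72 x 9 mm; origin at its underside; to be left alone
- driver: screwdriver, 150 mm long; origin at its underside; to be left alone
- screw_dish: small round steel dish, 52 mm across, 20 mm high; origin at its underside; to be left alone
- flux_jar: small amber jar with a black cap, 36 mm across, 32 mm high; origin at its underside; to be left alone
- tweezers: steel tweezers, 130 mm long, lying flat; origin at its underside; to be left alone
Not all that is in view belongs to the job. Of the things like the pack_c, leave any that is turquoise; of the rest the smaller one is meant.

How it is judged:
At the end, for the whole second after the job is handed in: Every pack present lies flat on a dial stand's plate (3 mm, square to 12 degrees), that dial's foot on it within 12 mm of its dot's centre, plunger in 3 to 7 mm, and a load plug home in its jack (centred 3 mm, straight to 7 degrees); all at rest. Spare plugs and stands are free (((x of foot_a in the frame of pack_a between 0.018 and 0.042 m and y of foot_a in the frame of pack_a between -0.012 and 0.012 m and z of foot_a in the frame of pack_a between 0.023 and 0.029 m and z of pack_a in the frame of plate_a between -0.003 and 0.003 m and angle between the x axis of pack_a and the x axis of plate_a, either way round below 0.21 rad and value of joint plunger_a between 0.003 and 0.007 m) or (x of foot_b in the frame of pack_a between 0.018 and 0.042 m and y of foot_b in the frame of pack_a between -0.012 and 0.012 m and z of foot_b in the frame of pack_a between 0.023 and 0.029 m and z of pack_a in the frame of plate_b between -0.003 and 0.003 m and angle between the x axis of pack_a and the x axis of plate_b, either way round below 0.21 rad and value of joint plunger_b between 0.003 and 0.007 m) or (x of foot_c in the frame of pack_a between 0.018 and 0.042 m and y of foot_c in the frame of pack_a between -0.012 and 0.012 m and z of foot_c in the frame of pack_a between 0.023 and 0.029 m and z of pack_a in the frame of plate_c between -0.003 and 0.003 m and angle between the x axis of pack_a and the x axis of plate_c, either way round below 0.21 rad and value of joint plunger_c between 0.003 and 0.007 m)) and ((x of plug_a in the frame of pack_a between -0.048 and -0.042 m and y of plug_a in the frame of pack_a between -0.003 and 0.003 m and z of plug_a in the frame of pack_a between 0.022 and 0.0285 m and angle between the z axis of plug_a and the z axis of pack_a, either way round below 0.12 rad) or (x of plug_b in the frame of pack_a between -0.048 and -0.042 m and y of plug_b in the frame of pack_a between -0.003 and 0.003 m and z of plug_b in the frame of pack_a between 0.022 and 0.0285 m and angle between the z axis of plug_b and the z axis of pack_a, either way round below 0.12 rad) or (x of plug_c in the frame of pack_a between -0.048 and -0.042 m and y of plug_c in the frame of pack_a between -0.003 and 0.003 m and z of plug_c in the frame of pack_a between 0.022 and 0.0285 m and angle between the z axis of plug_c and the z axis of pack_a, either way round below 0.12 rad)) and angle between each of pack_a, pack_b, pack_c's own z axis and vertical below 0.06 rad and linear speed of each of pack_a, pack_b, pack_c, plug_a, plug_b, plug_c below 0.02 m/s and ((x of foot_a in the frame of pack_b between 0.018 and 0.042 m and y of foot_a in the frame of pack_b between -0.012 and 0.012 m and z of foot_a in the frame of pack_b between 0.023 and 0.029 m and z of pack_b in the frame of plate_a between -0.003 and 0.003 m and angle between the x axis of pack_b and the x axis of plate_a, either way round below 0.21 rad and value of joint plunger_a between 0.003 and 0.007 m) or (x of foot_b in the frame of pack_b between 0.018 and 0.042 m and y of foot_b in the frame of pack_b between -0.012 and 0.012 m and z of foot_b in the frame of pack_b between 0.023 and 0.029 m and z of pack_b in the frame of plate_b between -0.003 and 0.003 m and angle between the x axis of pack_b and the x axis of plate_b, either way round below 0.21 rad and value of joint plunger_b between 0.003 and 0.007 m) or (x of foot_c in the frame of pack_b between 0.018 and 0.042 m and y of foot_c in the frame of pack_b between -0.012 and 0.012 m and z of foot_c in the frame of pack_b between 0.023 and 0.029 m and z of pack_b in the frame of plate_c between -0.003 and 0.003 m and angle between the x axis of pack_b and the x axis of plate_c, either way round below 0.21 rad and value of joint plunger_c between 0.003 and 0.007 m)) and ((x of plug_a in the frame of pack_b between -0.048 and -0.042 m and y of plug_a in the frame of pack_b between -0.003 and 0.003 m and z of plug_a in the frame of pack_b between 0.022 and 0.0285 m and angle between the z axis of plug_a and the z axis of pack_b, either way round below 0.12 rad) or (x of plug_b in the frame of pack_b between -0.048 and -0.042 m and y of plug_b in the frame of pack_b between -0.003 and 0.003 m and z of plug_b in the frame of pack_b between 0.022 and 0.0285 m and angle between the z axis of plug_b and the z axis of pack_b, either way round below 0.12 rad) or (x of plug_c in the frame of pack_b between -0.048 and -0.042 m and y of plug_c in the frame of pack_b between -0.003 and 0.003 m and z of plug_c in the frame of pack_b between 0.022 and 0.0285 m and angle between the z axis of plug_c and the z axis of pack_b, either way round below 0.12 rad)) and ((x of foot_a in the frame of pack_c between 0.018 and 0.042 m and y of foot_a in the frame of pack_c between -0.012 and 0.012 m and z of foot_a in the frame of pack_c between 0.023 and 0.029 m and z of pack_c in the frame of plate_a between -0.003 and 0.003 m and angle between the x axis of pack_c and the x axis of plate_a, either way round below 0.21 rad and value of joint plunger_a between 0.003 and 0.007 m) or (x of foot_b in the frame of pack_c between 0.018 and 0.042 m and y of foot_b in the frame of pack_c between -0.012 and 0.012 m and z of foot_b in the frame of pack_c between 0.023 and 0.029 m and z of pack_c in the frame of plate_b between -0.003 and 0.003 m and angle between the x axis of pack_c and the x axis of plate_b, either way round below 0.21 rad and value of joint plunger_b between 0.003 and 0.007 m) or (x of foot_c in the frame of pack_c between 0.018 and 0.042 m and y of foot_c in the frame of pack_c between -0.012 and 0.012 m and z of foot_c in the frame of pack_c between 0.023 and 0.029 m and z of pack_c in the frame of plate_c between -0.003 and 0.003 m and angle between the x axis of pack_c and the x axis of plate_c, either way round below 0.21 rad and value of joint plunger_c between 0.003 and 0.007 m)) and ((x of plug_a in the frame of pack_c between -0.048 and -0.042 m and y of plug_a in the frame of pack_c between -0.003 and 0.003 m and z of plug_a in the frame of pack_c between 0.022 and 0.0285 m and angle between the z axis of plug_a and the z axis of pack_c, either way round below 0.12 rad) or (x of plug_b in the frame of pack_c between -0.048 and -0.042 m and y of plug_b in the frame of pack_c between -0.003 and 0.003 m and z of plug_b in the frame of pack_c between 0.022 and 0.0285 m and angle between the z axis of plug_b and the z axis of pack_c, either way round below 0.12 rad) or (x of plug_c in the frame of pack_c between -0.048 and -0.042 m and y of plug_c in the frame of pack_c between -0.003 and 0.003 m and z of plug_c in the frame of pack_c between 0.022 and 0.0285 m and angle between the z axis of plug_c and the z axis of pack_c, either way round below 0.12 rad))); the robot touches nothing.
It fails at once if a plunger is run to the end of its travel (10.5 mm or more of 12) (value of joint any of plunger_a, plunger_b, plunger_c above 0.0105 m).
It fails at once if a phone, tool, dish or jar is moved by more than 5 cm (distance of any of phone_teal, phone_orange, driver, screw_dish, flux_jar, tweezers from where it was at the start of the episode above 0.05 m).
Of pack_a, pack_b, pack_c only 2 to 3 are there at a start; the rules pass over those that are not, and their reading is None.
At some moment in a run one of pack_a, pack_b, pack_c may be knocked a few centimetres aside while the robot is not near it.
It also fails if it takes over 210 s, if anything falls off the work surface, if the arm or the gripper's body presses on something with over 40 N, if the wrist force passes 120 N, or if a joint passes its speed limit or range.

ROBOT

A 7-joint arm with a two-finger parallel gripper is mounted at the origin on the work surface. World frame = base frame: x ahead of the robot, y to its left, z up, the work surface at z = 0. Lengths are in m, angles in rad, forces in N, time in s.
With the tool pointing down it reaches from about 0.425 to 0.875 m from the base axis. Payload 4.7 kg.
Tool frame: the origin (TCP) lies between the finger pads; the fingertips stand 19 mm ahead of it and the grasp point (between the pads) is the TCP (ctrl.tip_extent is the distance from the TCP to the fingertips, in m); z points along the fingers, y is the line along which they close (so a half turn about z gives the same grasp; the last joint's range is limited). The gripper opens to 87 mm and grips with 3 to 60 N. Pads are 19 mm wide; open, the fingers measure 117 mm over their backs; the gripper's body (75 mm by 190 mm) begins 51 mm behind the grasp point.
Start: joints at [1.137, 0.321, -0.07, 1.45, 0.023, 1.371, -0.057], TCP at [0.281, -0.586, 0.242] pointing down, gripper open.
Joint ranges: [-2.86, 2.86], [-0.3, 2.09], [-1.38, 1.24], [0.06, 2.45], [-1.56, 4.7], [0.09, 2.05], [-2.69, 2.69]. Speed limits (rad/s): [2.57, 2.57, 3.14, 3.14, 3.14, 3.14, 3.14].

INTERFACE

Orientations are given as a rotation vector (axis times angle).
In Python, from bench import ctrl gives the robot as it stands.
- The arm moves only by the shell command python3 -m crank 'ROWS' [OPENING] [FORCE]. ROWS is JSON, a list of rows, each an object of numbers: "tx", "ty", "tz": the shift along the tool's x, y, z in mm; "turn": the turn about the tool's z in units of 5 degrees (1.0 is 5 degrees). In form: [{"tx": .., "ty": .., "tz": .., "turn": ..}, ...]. A call has 1 to 5 rows; each row is the pose to reach, as a shift and turn from the pose commanded when the call began, along the tool's axes at that moment; what a row does not reach only later rows make up. A row lasts 1/8 s, in which the tool goes at most 62.5 mm and 10.7 degrees, less where a joint would pass 70% of its speed; a pose out of reach is approached as far as the arm can. A call with a gripper value outside its range is refused whole. OPENING is the finger opening in mm, from 0 to 87, set as the call begins (- or left out, the last holds). The fingers move at their own pace and stop on an object; FORCE is the grip in N (left out, the last holds). Time passes only in rows, so rows that repeat a pose let the fingers close. It gives the time, the measured TCP pose, the force, the opening and the grip force at its end, in the units of the state.
- ctrl.get_state(): the state, without advancing time (a new reading comes with each control period).
- ctrl.get_image(name): name is "scene" or "top" or "wrist"; returns (picture, depth): 384x512x3 uint8, red, green, blue; 384x512 float32, m along the optical axis (not along the pixel's ray), 0 where there is no reading.
- ctrl.camera_model(name): a dict with "intrinsics" (3x3 intrinsics, pixels), "dist_coeffs" ([k1, k2, p1, p2, k3] as OpenCV has them; the pictures are not rectified), "origin" and "orientation" of the camera in the world. Camera axes: x right, y down, z forward; pixel columns grow to the right and rows downward; lengths in m; the calibration is good to about 2 mm. A picture is of the moment at which its call begins: read the wrist's pose just before it. camera_model takes no time and is no camera call; for the wrist camera it gives the pose at the moment of the call.
- ctrl.close_job(): hands the job in; it is judged then, once.
Trained networks look in the newest picture that a camera, given by its name, has taken for a name from the list of things; names that differ only in an ending like _2 or _b are one class to them, and where a whole thing is asked for, a point or a joint stands for the part that bears it (a point fixed in the world has none). Each returns a list of dicts, best first, with "confidence" (0 to 1); they miss things now and then, are a little off and sometimes report something else, mostly with a low value. They report only what shows in the picture. A call takes as long as a camera call. They do not tell look-alikes from the thing itself.
- ctrl.recognise(camera, query): "xyz" ([x, y, z] in m, in world coordinates, good to about 4 mm: the middle of the surface that is visible of it).
- ctrl.mark_of(camera, query): "xyz" ([x, y, z] in m, in world coordinates, good to about 4 mm: a listed point, or the origin of a listed thing).
The state is a dict: "time": time; "joint_positions": joint angles; "qd": joint speeds; "joint_torque": joint torques, N m; "position": TCP position; "tool_rot": TCP orientation; "ft_force": force on the tool from outside, world axes, zero at the start; "torque": the same for the moment, N m; "grip_width": opening from 0.0 (shut) to 1.0 (fully open); "grip_force": force on a finger pad.
Only numpy, scipy, OpenCV 4.12 (cv2) and the standard library are available. Lean on these libraries where they do the work, as an engineer would, in place of code of your own. Each camera call takes 0.05 s, during which the arm holds its last target. There are 200 camera calls.

## Working session

There is one attempt and no reset: what is moved stays moved. The work goes in short steps, Python scripts to look and compute and a shell command to move; the robot and the scene stay as the last step left them, time stands still between calls to the robot, and variables do not carry over. Pictures are saved under pics/ and viewed, at most 17 in all, crops included, and the job is handed in when it is done.

```bash
ls; mkdir -p pics
cat > h.py <<'E'
import numpy as np, cv2, json
from bench import ctrl
from scipy.spatial.transform import Rotation as R
def cam(n):
    m=ctrl.camera_model(n); K=np.array(m["intrinsics"]);d=np.array(m["dist_coeffs"]);o=np.array(m["origin"]);q=np.array(m["orientation"])
    Rm=q if q.shape==(3,3) else R.from_rotvec(q).as_matrix()
    return K,d,o,Rm
def pix2w(c,u,v,dep=None,z=None):
    K,d,o,Rm=c
    p=cv2.undistortPoints(np.array([[[u,v]]],float),K,d)[0,0]
    r=Rm@np.array([p[0],p[1],1.])
    return o+r*(dep if z is None else (z-o[2])/r[2])
def w2pix(c,P):
    K,d,o,Rm=c
    return cv2.projectPoints((np.atleast_2d(P)-o)@Rm,np.zeros(3),np.zeros(3),K,d)[0][:,0]
def shot(n,f=None):
    c=cam(n);im,dp=ctrl.get_image(n)
    if f: cv2.imwrite('pics/'+f,im[:,:,::-1]); np.savez('pics/'+f[:-4]+'.npz',im=im,dp=dp,K=c[0],d=c[1],o=c[2],R=c[3])
    return c,im,dp
def load(f):
    a=np.load('pics/'+f+'.npz'); return (a['K'],a['d'],a['o'],a['R']),a['im'],a['dp']
E
python3 - <<'E'
from h import *
print(ctrl.get_state()); print(ctrl.camera_model("top"))
for n in ["scene","top"]:
    shot(n,n+'0.png')
for q in ["pack_a","pack_b","pack_c","plate_a","foot_a","plug_a","rack"]:
    print(q,[(np.round(d["xyz"],3).tolist(),round(d["confidence"],2)) for d in ctrl.mark_of("top",q)])
E
```

```text
pics
{'time': 0.0, 'joint_positions': array([ 1.1370849 ,  0.3218214 , -0.0700659 ,  1.45166474,  0.02258444,
        1.37079959, -0.05689016]), 'qd': array([-0.00274723,  0.00100079,  0.00062608, -0.00029042, -0.00047165,
       -0.00069695,  0.00117685]), 'joint_torque': array([-6.21227045e-04, -4.91287494e+01, -4.03957972e-01, -3.12530351e+01,
       -6.37532445e-02,  4.37817222e-02,  1.97196414e-04]), 'position': array([ 0.2811739 , -0.58546757,  0.24046751]), 'tool_rot': array([-3.06137301e+00, -6.97179171e-01,  7.99912244e-04]), 'ft_force': array([ 0.81171093, -0.01487915,  0.24695312]), 'torque': array([ 0.05104111,  0.04516796, -0.06163292]), 'grip_force': 0.0, 'grip_width': 1.004478133735696}
{'intrinsics': array([[445.4025329 ,   0.        , 264.58348471],
       [  0.        , 445.4025329 , 193.79438226],
       [  0.        ,   0.        ,   1.        ]]), 'dist_coeffs': array([-0.12371368,  0.        ,  0.        ,  0.        ,  0.        ]), 'origin': array([ 0.37387926, -0.00823494,  1.43210022]), 'orientation': array([-2.21652207,  2.15462102, -0.10781894])}
pack_a [([0.423, -0.107, -0.0], 0.73), ([0.281, -0.503, 0.0], 0.73), ([0.403, -0.344, 0.005], 0.63), ([0.219, -0.259, 0.002], 0.6)]
pack_b [([0.423, -0.107, -0.0], 0.73), ([0.281, -0.503, 0.0], 0.73), ([0.403, -0.344, 0.005], 0.63), ([0.219, -0.259, 0.002], 0.6)]
pack_c [([0.423, -0.107, -0.0], 0.73), ([0.281, -0.503, 0.0], 0.73), ([0.403, -0.344, 0.005], 0.63), ([0.219, -0.259, 0.002], 0.6)]
plate_a [([0.628, 0.001, 0.034], 0.93), ([0.595, -0.278, 0.032], 0.66), ([0.579, 0.289, 0.036], 0.56)]
foot_a []
plug_a [([0.428, 0.165, 0.025], 0.5), ([0.424, 0.073, 0.023], 0.49), ([0.43, 0.118, 0.023], 0.48)]
rack [([0.428, 0.115, 0.004], 0.78)]
```

View pics/top0.png

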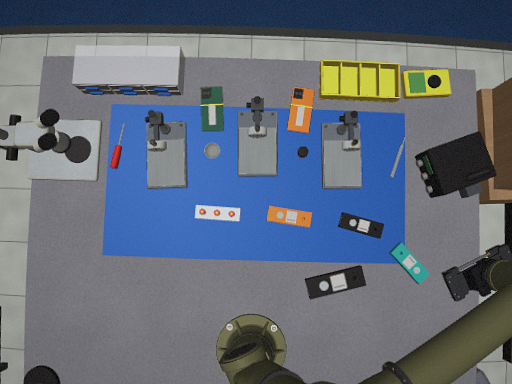

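View pics/scene0.png

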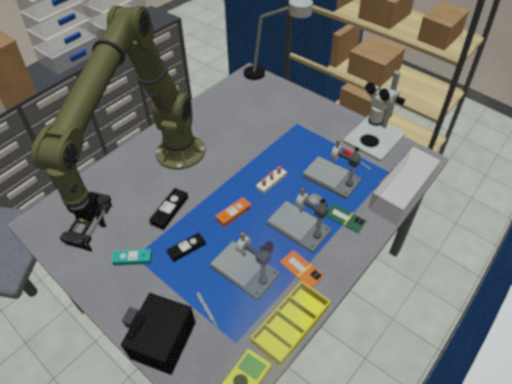

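Top view: orange pack at px (289,216) and candidates for the black pack: small black (361,225), large black (335,282), turquoise (409,263). No green pack, so pack_a is absent. The phones (211,108) and (301,109) only look like packs. Next I'll measure all of them from the depth data.

Run:
```python
from h import *
c,im,dp=load('top0')
K,d,o,Rm=c
vv,uu=np.mgrid[0:384,0:512]
p=cv2.undistortPoints(np.stack([uu,vv],-1).reshape(-1,1,2).astype(float),K,d).reshape(384,512,2)
P=o+dp[...,None]*(np.dstack([p,np.ones((384,512))])@Rm.T)
np.save('pics/P.npy',P)
def rect(name,ctr,rad,z0,z1,u):
    m=(abs(P[...,2]-(z0+z1)/2)<(z1-z0)/2)&(np.hypot(uu-u[0],vv-u[1])<rad)
    n,l,s,_=cv2.connectedComponentsWithStats(m.astype(np.uint8)); k=1+np.argmax(s[1:,4])
    Q=P[l==k]; r=cv2.minAreaRect((Q[:,:2]*1000).astype(np.float32))
    print(name,np.round(r[0]),np.round(r[1]),round(r[2],1),'z',np.round(np.percentile(Q[:,2],[10,50,90])*1000,1))
for n,u in dict(orange=(289,216),black_s=(361,225),black_l=(335,282),turq=(409,263)).items(): rect(n,0,36,.015,.045,u)
for n,u in dict(L=(167,168),M=(258,157),R=(342,168)).items(): rect(n,0,40,.022,.042,u)
rect('rack',0,34,.012,.03,(218,214))
t=im[185:300,250:440]; cv2.imwrite('pics/crop.png',cv2.resize(t[:,:,::-1],None,fx=4,fy=4,interpolation=cv2.INTER_CUBIC))
m=ctrl.camera_model("wrist");s=ctrl.get_state();T=R.from_rotvec(s['tool_rot']).as_matrix()
print(T.T@(m['origin']-s['position']),T.T@R.from_rotvec(m['orientation']).as_matrix(),m['intrinsics'][0][0],T[:,0])
```

```text
orange [ 424. -107.] [138.  49.] 82.7 z [22.  25.7 29.4]
black_s [ 402. -339.] [140.  49.] 75.2 z [21.8 25.5 29.6]
black_l [ 220. -258.] [ 63. 183.] 14.6 z [29.7 34.  37.8]
turq [ 284. -499.] [140.  52.] 43.6 z [21.7 26.  29.5]
L [598. 291.] [187. 123.] 2.6 z [25.  29.6 33.6]
M [643.   1.] [184. 126.] 2.7 z [24.8 29.4 33.4]
R [ 616. -271.] [189. 124.] 1.6 z [25.  29.3 33.6]
rack [429. 121.] [142.  42.] 87.6 z [16.2 19.8 23.6]
[ 0.06629859 -0.00016694 -0.14328905] [[ 1.10010090e-03 -9.69758246e-01 -2.44065022e-01]
 [ 9.99999395e-01  1.07183041e-03  2.48638077e-04]
 [ 2.04774868e-05 -2.44065148e-01  9.69758838e-01]] 289.13899611916366 [ 9.01425423e-01  4.32934410e-01 -4.78085457e-05]
```

View pics/crop.png

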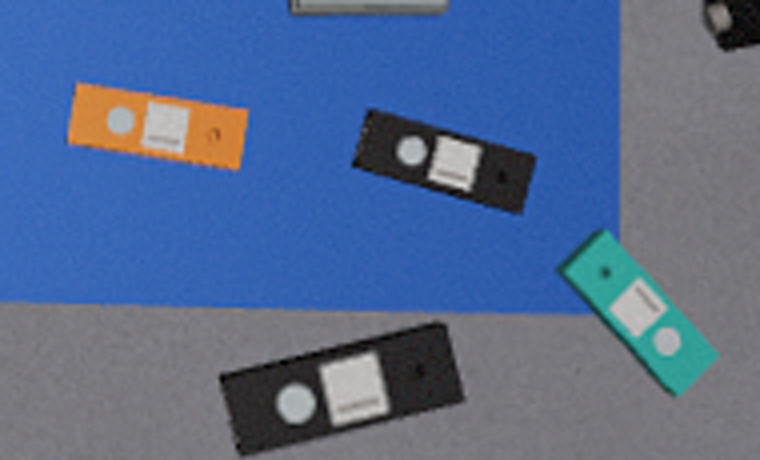

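The crop confirms it: orange pack is pack_b; the small black one (138×48 measured) is pack_c. The other black one is 183×63 mm and so too big, and the turquoise one is excluded. Their dots point to +y (left in the picture). The wrist camera sits on the tool's +x side, so it has to face the open front at the stands (tool yaw about 180°).

```bash
cat > go.py <<'E'
import sys
from h import *
x,y,z,yaw=map(float,sys.argv[1:5])
s=ctrl.get_state();T=R.from_rotvec(s['tool_rot']).as_matrix()
p=T.T@(np.array([x,y,z])-s['position'])*1000
cy=np.degrees(np.arctan2(T[1,0],T[0,0]))
dy=(yaw-cy)
print('t',round(s['time'],2),'pos',np.round(s['position']*1000,1),'yaw',round(cy,1),'tilt',np.round(np.degrees(np.arccos(-T[2,2])),1),'F',np.round(s['ft_force'],1),'w',round(s['grip_width']*87,1))
print('tx %.1f ty %.1f tz %.1f dyaw %.1f turn %.2f'%(*p,dy,-dy/5))
E
python3 go.py .424 -.107 .2 82.7
python3 - <<'E'
from h import *
P=np.load('pics/P.npy')
for n,c in dict(L=(.598,.291),M=(.643,.001),R=(.616,-.271)).items():
    m=(abs(P[...,1]-c[1])<.06)&(abs(P[...,0]-c[0]-.03)<.16)&(P[...,2]>.17)
    Q=P[m]
    for z in np.arange(.17,.27,.01):
        q=Q[abs(Q[:,2]-z)<.005]
        if len(q)>5: print(n,round(z,2),len(q),np.round(q.mean(0),3),np.round(q.min(0)[:2],3),np.round(q.max(0)[:2],3))
E
```

```text
t 0.45 pos [ 281.4 -585.9  241.5] yaw 25.7 tilt 0.0 F [-0.2 -0.1  0.1] w 87.2
tx 335.9 ty -369.9 tz 41.5 dyaw 57.0 turn -11.41
L 0.17 94 [0.668 0.294 0.173] [0.599 0.267] [0.71  0.318]
L 0.18 98 [0.628 0.29  0.179] [0.601 0.269] [0.708 0.314]
L 0.19 17 [0.646 0.293 0.189] [0.603 0.282] [0.694 0.305]
L 0.2 15 [0.656 0.293 0.2  ] [0.606 0.287] [0.693 0.302]
L 0.21 22 [0.626 0.293 0.212] [0.606 0.287] [0.695 0.299]
L 0.22 42 [0.677 0.298 0.22 ] [0.606 0.289] [0.702 0.307]
M 0.17 74 [0.701 0.006 0.172] [ 0.649 -0.025] [0.742 0.035]
M 0.18 171 [0.707 0.003 0.18 ] [ 0.648 -0.025] [0.757 0.035]
M 0.19 87 [0.673 0.002 0.189] [ 0.648 -0.019] [0.748 0.021]
M 0.2 17 [0.687 0.003 0.198] [ 0.652 -0.01 ] [0.735 0.015]
M 0.21 8 [0.685 0.003 0.211] [ 0.654 -0.004] [0.735 0.012]
M 0.22 59 [0.714 0.003 0.221] [ 0.655 -0.005] [0.75  0.012]
M 0.23 7 [0.717 0.002 0.226] [ 0.662 -0.005] [0.742 0.009]
R 0.17 52 [ 0.669 -0.26   0.173] [ 0.616 -0.295] [ 0.716 -0.239]
R 0.18 155 [ 0.673 -0.265  0.18 ] [ 0.615 -0.297] [ 0.726 -0.238]
R 0.19 126 [ 0.659 -0.267  0.189] [ 0.616 -0.292] [ 0.725 -0.249]
R 0.2 27 [ 0.65  -0.268  0.198] [ 0.615 -0.284] [ 0.709 -0.259]
R 0.21 9 [ 0.65  -0.267  0.209] [ 0.621 -0.272] [ 0.706 -0.262]
R 0.22 51 [ 0.697 -0.269  0.221] [ 0.621 -0.279] [ 0.719 -0.257]
R 0.23 19 [ 0.632 -0.27   0.228] [ 0.621 -0.276] [ 0.709 -0.26 ]
```

```bash
python3 -m crank '[{"tx":336,"ty":-370,"tz":41,"turn":-11.4},{"tx":336,"ty":-370,"tz":41,"turn":-11.4},{"tx":336,"ty":-370,"tz":41,"turn":-11.4},{"tx":336,"ty":-370,"tz":41,"turn":-11.4},{"tx":336,"ty":-370,"tz":41,"turn":-11.4}]' 75 30; python3 go.py .424 -.107 .2 82.7
```

```text
time: 1.08
position: [0.3708, -0.2855, 0.2162]
tool_rot: [2.41, 2.013, -0.0]
ft_force: [1.8, 0.4, 0.1]
grip_width: 0.862
grip_force: 0.0
t 1.07 pos [ 370.8 -285.5  216.2] yaw 79.7 tilt 0.1 F [1.8 0.4 0.1] w 75.0
tx 185.1 ty 20.5 tz 16.0 dyaw 3.0 turn -0.59
```

```bash
python3 -m crank '[{"tx":185,"ty":20.5,"tz":16,"turn":-0.6},{"tx":185,"ty":20.5,"tz":16,"turn":-0.6},{"tx":185,"ty":20.5,"tz":16,"turn":-0.6},{"tx":185,"ty":20.5,"tz":16,"turn":-0.6},{"tx":185,"ty":20.5,"tz":16,"turn":-0.6}]' >/dev/null
cat >> h.py <<'E'
def grid(c,dp):
    K,d,o,Rm=c; vv,uu=np.mgrid[0:384,0:512]
    p=cv2.undistortPoints(np.stack([uu,vv],-1).reshape(-1,1,2).astype(float),K,d).reshape(384,512,2)
    return o+dp[...,None]*(np.dstack([p,np.ones((384,512))])@Rm.T)
def packfit(c,im,dp,xy,z,rad=.1):
    """fit rectangle to the pack top near xy with top height z (depth picks it, pixels cast onto z); returns centre,size,angle,dot"""
    P=grid(c,dp); ok=(dp>0)&(abs(P[...,2]-z)<.008)&(np.hypot(P[...,0]-xy[0],P[...,1]-xy[1])<rad)
    n,l,s,_=cv2.connectedComponentsWithStats(cv2.morphologyEx(ok.astype(np.uint8),cv2.MORPH_OPEN,np.ones((5,5)))); k=1+np.argmax(s[1:,4])
    Q=P[l==k]; r=cv2.minAreaRect((Q[:,:2]*1000).astype(np.float32)); b=cv2.boxPoints(r)
    e=max((b[1]-b[0],b[2]-b[1]),key=np.linalg.norm); yaw=np.degrees(np.arctan2(e[1],e[0]))
    zz=np.median(Q[:,2]); g=im.astype(int); white=(l==k)&(g.min(-1)>130)&(g.max(-1)-g.min(-1)<50)
    W=P[white][:,:2]*1000-r[0]; a=W@e/np.linalg.norm(e)
    if len(a) and np.median(a[abs(a)>18] if (abs(a)>18).any() else a)<0: yaw+=180
    return np.round(r[0],1),np.round(sorted(r[1]),1),round((yaw+180)%360-180,1),round(zz*1000,1)
E
python3 go.py .424 -.107 .2 82.7
python3 - <<'E'
from h import *
c,im,dp=shot('wrist','w1.png'); print(packfit(c,im,dp,(.424,-.107),.026)); print(c[2])
E
```

```text
t 1.7 pos [ 424.5 -109.9  200.2] yaw 82.4 tilt 0.1 F [ 0.8 -1.3  0. ] w 74.7
tx 2.8 ty -0.9 tz 0.2 dyaw 0.3 turn -0.06
(array([ 422.7, -108.1]), array([ 48.5, 137.7]), np.float32(82.6), np.float64(26.3))
[ 0.43314509 -0.043893    0.34337895]
```

View pics/w1.png

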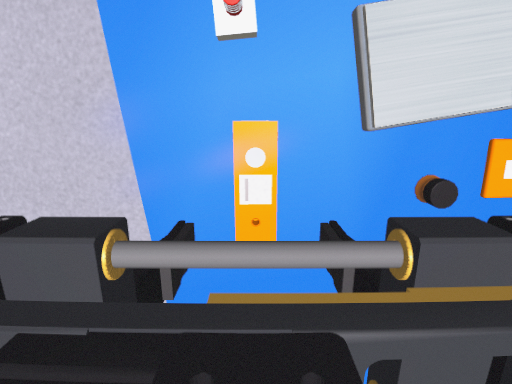

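Orange pack seen at px (255,122)–(255,240), dot (255,157), jack (255,221). The fit is 138×48.5 mm, top at 26 mm, yaw 82.6°, which matches the text. Its far end will need a flipped regrasp, so I'll first turn it square to the stands.

```bash
python3 -m crank '[{"tx":1.5,"ty":1.5,"tz":60},{"tx":1.5,"ty":1.5,"tz":120},{"tx":1.5,"ty":1.5,"tz":160},{"tx":1.5,"ty":1.5,"tz":178},{"tx":1.5,"ty":1.5,"tz":178}]' 75 30 ; python3 -m crank '[{"tz":0},{"tz":0},{"tz":0},{"tz":0}]' 40 40 ; python3 go.py .455 -.13 .032 2.5
```

```text
t 1.75 pos [ 424.3 -110.6  200.1] yaw 82.3 tilt 0.0 F [ 0.2 -0.  -0.2] w 74.9
tx -15.0 ty 33.0 tz 168.1 dyaw -79.8 turn 15.96$[0]: bad value
$[0]: bad value
```

```bash
python3 -m crank '[{"tx":1.5,"ty":1.5,"tz":60,"turn":0},{"tx":1.5,"ty":1.5,"tz":120,"turn":0},{"tx":1.5,"ty":1.5,"tz":160,"turn":0},{"tx":1.5,"ty":1.5,"tz":178,"turn":0},{"tx":1.5,"ty":1.5,"tz":178,"turn":0}]' 75 30 ; python3 -m crank '[{"tx":0,"ty":0,"tz":0,"turn":0},{"tx":0,"ty":0,"tz":0,"turn":0},{"tx":0,"ty":0,"tz":0,"turn":0},{"tx":0,"ty":0,"tz":0,"turn":0}]' 40 40 ; python3 go.py .455 -.13 .032 2.5
```

```text
time: 2.38
position: [0.4258, -0.1096, 0.0213]
tool_rot: [-2.366, -2.064, 0.001]
ft_force: [0.4, -0.2, 0.3]
grip_width: 0.861
grip_force: 0.0
time: 2.88
position: [0.4254, -0.1083, 0.022]
tool_rot: [-2.364, -2.068, 0.002]
ft_force: [-2.5, -0.5, 2.9]
grip_width: 0.547
grip_force: 40.0
t 2.88 pos [ 425.4 -108.3   22. ] yaw 82.4 tilt 0.1 F [-2.5 -0.5  2.9] w 47.6
tx -17.6 ty 32.2 tz -10.1 dyaw -79.9 turn 15.97
```

Gripped at 47.6 mm. Now lift, turn −80°, and lower.

```bash
python3 -m crank '[{"tx":0,"ty":0,"tz":-25,"turn":0},{"tx":-17.6,"ty":32.2,"tz":-25,"turn":16},{"tx":-17.6,"ty":32.2,"tz":-25,"turn":16},{"tx":-17.6,"ty":32.2,"tz":-25,"turn":16},{"tx":-17.6,"ty":32.2,"tz":-25,"turn":16}]' ; python3 go.py .455 -.13 .046 2.5
```

```text
time: 3.5
position: [0.4555, -0.1297, 0.0464]
tool_rot: [-2.96, -1.05, 0.001]
ft_force: [0.1, -0.4, -3.8]
grip_width: 0.552
grip_force: 40.0
t 3.5 pos [ 455.5 -129.7   46.4] yaw 39.0 tilt 0.0 F [ 0.1 -0.4 -3.8] w 48.0
tx -0.6 ty -0.1 tz 0.4 dyaw -36.5 turn 7.31
```

```bash
python3 -m crank '[{"tx":0,"ty":0,"tz":0,"turn":7.3},{"tx":0,"ty":0,"tz":0,"turn":7.3},{"tx":0,"ty":0,"tz":0,"turn":7.3},{"tx":0,"ty":0,"tz":12,"turn":7.3},{"tx":0,"ty":0,"tz":24.5,"turn":7.3}]' >/dev/null; python3 -m crank '[{"tx":0,"ty":0,"tz":0,"turn":0},{"tx":0,"ty":0,"tz":0,"turn":0},{"tx":0,"ty":0,"tz":0,"turn":0}]' 75; python3 -m crank '[{"tx":0,"ty":0,"tz":-60,"turn":0},{"tx":-30,"ty":0,"tz":-150,"turn":-36},{"tx":-30,"ty":0,"tz":-150,"turn":-36},{"tx":-30,"ty":0,"tz":-150,"turn":-36},{"tx":-30,"ty":0,"tz":-150,"turn":-36}]' >/dev/null; python3 go.py .42 -.13 .18 182.5
```

```text
time: 4.5
position: [0.4561, -0.13, 0.0228]
tool_rot: [3.14, 0.08, 0.001]
ft_force: [0.1, -0.9, 0.5]
grip_width: 0.801
grip_force: 0.0
t 5.12 pos [ 426.2 -131.6  173.5] yaw 46.2 tilt 0.1 F [ 0.5  0.4 -0.1] w 75.3
tx -3.1 ty -5.6 tz -6.5 dyaw 136.3 turn -27.25
```

```bash
for i in 1 2; do :; done; python3 -m crank '[{"tx":0,"ty":0,"tz":-7,"turn":-27.3},{"tx":0,"ty":0,"tz":-7,"turn":-27.3},{"tx":0,"ty":0,"tz":-7,"turn":-27.3},{"tx":0,"ty":0,"tz":-7,"turn":-27.3},{"tx":0,"ty":0,"tz":-7,"turn":-27.3}]' >/dev/null;  python3 -m crank '[{"tx":0,"ty":0,"tz":0,"turn":-16.5},{"tx":0,"ty":0,"tz":0,"turn":-16.5},{"tx":0,"ty":0,"tz":0,"turn":-16.5},{"tx":0,"ty":0,"tz":0,"turn":-16.5},{"tx":0,"ty":0,"tz":0,"turn":-16.5}]' >/dev/null;  python3 go.py .424 -.13 .022 182.5;  python3 - <<'E'
from h import *
c,im,dp=shot('wrist','w2.png'); print(packfit(c,im,dp,(.455,-.13),.026))
c,im,dp=shot('top','t2.png'); print(packfit(c,im,dp,(.402,-.339),.026))
E
```

```text
t 6.38 pos [ 425.9 -131.3  179.7] yaw 153.7 tilt 0.0 F [ 0.4 -0.5 -0.4] w 75.1
tx 2.4 ty 0.4 tz 157.7 dyaw 28.8 turn -5.77
(array([ 445. , -130.4]), array([ 48.2, 119.2]), np.float32(3.0), np.float64(26.3))
(array([ 401.6, -339.2]), array([ 48.5, 135.2]), np.float32(75.1), np.float64(26.1))
```

View pics/w2.png

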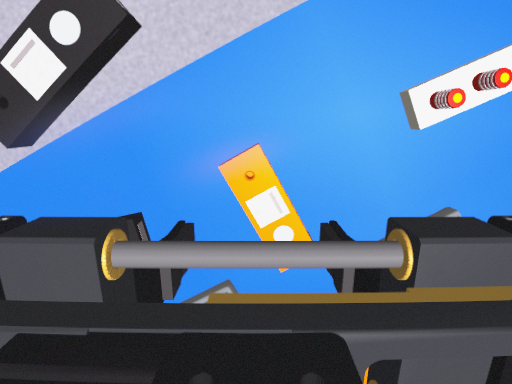

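```bash
python3 - <<'E'
from h import *
P=np.load('pics/P.npy'); c,im,dp=load('top0')
for n,y,xs in (('M',.002,.69),('R',-.268,.66)):
    m=(abs(P[...,1]-y)<.05)&(P[...,2]>.195)&(abs(P[...,0]-xs)<.09)
    v,u=np.nonzero(m); Q=P[m]
    for nm,k in (('post',(Q[:,0]<xs-.005)&(Q[:,2]>.208)),('col',(Q[:,0]>xs+.02)&(Q[:,2]>.212))):
        print(n,nm,k.sum(),np.round(np.median(Q[k],0)*1000,1),np.round(Q[k].std(0)*1000,1),'px',np.median(u[k]),np.median(v[k]), im[v[k],u[k]].mean(0).round())
    # plate front edge
    for yy in (y-.03,y,y+.03):
        q=P[(abs(P[...,1]-yy)<.004)&(abs(P[...,2]-.03)<.008)&(abs(P[...,0]-xs)<.2)]; print('  front x',np.round(np.percentile(q[:,0],[0,2])*1000,1),end=' ')
    for xx in (xs-.12,xs-.09):
        q=P[(abs(P[...,0]-xx)<.004)&(abs(P[...,2]-.03)<.008)&(abs(P[...,1]-y)<.09)]; print('  y',np.round(np.percentile(q[:,1],[1,99])*1000,1),end=' ')
    print()
E
for q in foot_a; do python3 - <<'E'
from h import *
ctrl.get_image('scene')
for q in ('foot_a','plate_a'): print(q,[(np.round(d["xyz"],3).tolist(),round(d["confidence"],2)) for d in ctrl.mark_of("scene",q)])
E
done
python3 -m crank '[{"tx":0,"ty":0,"tz":0,"turn":-5.8},{"tx":0,"ty":0,"tz":0,"turn":-5.8},{"tx":0,"ty":0,"tz":0,"turn":-5.8}]' >/dev/null; python3 go.py .425 -.1315 .022 183
```

```text
M post 26 [659.4   1.1 222.4] [3.7 3.6 5.3] px 257.0 127.5 [64. 58. 48.]
M col 46 [738.8   3.6 221.3] [5.8 5.  2.9] px 257.0 99.5 [50. 48. 48.]
  front x [552.3 556.3]   front x [556.8 557.2]   front x [553.5 556.5]   y [-62.   56.1]   y [-58.2  56.8] 
R post 29 [ 626.6 -271.   226.4] [4.3 3.7 6.1] px 355.0 142.0 [59. 55. 48.]
R col 46 [ 707.9 -267.2  220.8] [5.5 5.4 2. ] px 353.0 114.0 [43. 43. 45.]
  front x [525.4 527.5]   front x [521.1 526.6]   front x [520.2 525.6]   y [-333.2 -215. ]   y [-330.7 -212.7] 
foot_a []
plate_a [([0.624, -0.001, 0.031], 0.92), ([0.6, -0.272, 0.031], 0.87), ([0.58, 0.286, 0.03], 0.75)]
t 7.0 pos [ 425.9 -131.4  179.5] yaw -177.6 tilt 0.0 F [-0.3  0.6 -0.3] w 74.8
tx 0.9 ty -0.1 tz 157.5 dyaw 360.6 turn -72.11
```

```bash
python3 -m crank '[{"tx":7,"ty":0,"tz":60,"turn":0},{"tx":7,"ty":0,"tz":120,"turn":0},{"tx":7,"ty":0,"tz":145,"turn":0},{"tx":7,"ty":0,"tz":157.5,"turn":0},{"tx":7,"ty":0,"tz":157.5,"turn":0}]' 75 60 ; python3 -m crank '[{"tx":0,"ty":0,"tz":0,"turn":0},{"tx":0,"ty":0,"tz":0,"turn":0},{"tx":0,"ty":0,"tz":0,"turn":0},{"tx":0,"ty":0,"tz":0,"turn":0}]' 40 60 ; python3 -m crank '[{"tx":0,"ty":0,"tz":-40,"turn":0},{"tx":0,"ty":0,"tz":-46,"turn":0}]' ; python3 go.py .593 -.0014 .068 -177.8
```

```text
time: 7.62
position: [0.4189, -0.1316, 0.0219]
tool_rot: [0.062, -3.141, -0.0]
ft_force: [-0.3, -0.4, 0.4]
grip_width: 0.861
grip_force: 0.0
time: 8.12
position: [0.4193, -0.1318, 0.0225]
tool_rot: [-0.063, 3.14, -0.001]
ft_force: [-0.2, -0.8, 4.2]
grip_width: 0.544
grip_force: 59.9
time: 8.38
position: [0.4203, -0.1321, 0.0696]
tool_rot: [-0.063, 3.137, -0.003]
ft_force: [1.0, 0.5, -3.3]
grip_width: 0.545
grip_force: 59.9
t 8.38 pos [ 420.3 -132.1   69.6] yaw -177.7 tilt 0.2 F [ 1.   0.5 -3.3] w 47.4
tx -177.8 ty 123.7 tz 2.1 dyaw -0.1 turn 0.02
```

```bash
python3 -m crank '[{"tx":0,"ty":50,"tz":2,"turn":0},{"tx":0,"ty":100,"tz":2,"turn":0},{"tx":-20,"ty":123.7,"tz":2,"turn":0},{"tx":-70,"ty":123.7,"tz":2,"turn":0},{"tx":-110,"ty":123.7,"tz":2,"turn":0}]'; python3 go.py .593 -.0014 .054 -177.8
```

```text
time: 9.0
position: [0.5247, -0.0032, 0.0648]
tool_rot: [0.064, -3.14, -0.0]
ft_force: [0.1, -0.5, -3.0]
grip_width: 0.545
grip_force: 59.9
t 9.0 pos [524.7  -3.2  64.8] yaw -177.7 tilt 0.0 F [ 0.1 -0.5 -3. ] w 47.4
tx -68.3 ty -1.0 tz 10.8 dyaw -0.1 turn 0.03
```

```bash
python3 -c "
from h import *
c,im,dp=shot('scene','s3.png'); cv2.imwrite('pics/s3c.png',cv2.resize(im[130:310,180:400,::-1],None,fx=3,fy=3,interpolation=cv2.INTER_CUBIC))"
```

```text
(no output)
```

View pics/s3c.png

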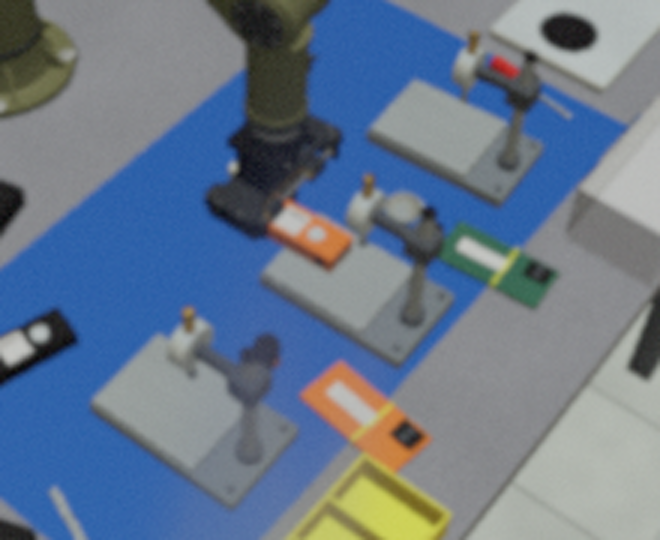

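The scene shows the orange pack held level at crop (310,230), in front of the middle stand's dial (post at (368,180)). Clear to slide in.

```bash
python3 -m crank '[{"tx":-35,"ty":-1,"tz":0,"turn":0},{"tx":-68,"ty":-1,"tz":0,"turn":0},{"tx":-68,"ty":-1,"tz":6,"turn":0},{"tx":-68,"ty":-1,"tz":11,"turn":0},{"tx":-68,"ty":-1,"tz":12.5,"turn":0}]'; python3 -m crank '[{"tx":0,"ty":0,"tz":0,"turn":0},{"tx":0,"ty":0,"tz":0,"turn":0},{"tx":0,"ty":0,"tz":0,"turn":0}]' 70;  python3 -m crank '[{"tx":30,"ty":0,"tz":-5,"turn":0},{"tx":80,"ty":0,"tz":-30,"turn":0},{"tx":100,"ty":0,"tz":-80,"turn":0},{"tx":100,"ty":0,"tz":-120,"turn":0},{"tx":100,"ty":0,"tz":-120,"turn":0}]'; python3 go.py .402 -.339 .2 75.1
python3 - <<'E'
from h import *
c,im,dp=shot('wrist','w4.png'); print(packfit(c,im,dp,(.629,0),.056)); c,im,dp=shot('top','t4.png'); print(packfit(c,im,dp,(.629,0),.056))
E
```

```text
time: 9.68
position: [0.5902, -0.0019, 0.0527]
tool_rot: [0.063, -3.139, 0.0]
ft_force: [-0.6, -0.7, -0.4]
grip_width: 0.546
grip_force: 59.9
time: 10.05
position: [0.5922, -0.002, 0.0541]
tool_rot: [-0.063, 3.14, -0.001]
ft_force: [0.2, 0.0, 0.8]
grip_width: 0.768
grip_force: 0.0
time: 10.68
position: [0.4943, -0.006, 0.1775]
tool_rot: [-0.063, 3.133, -0.003]
ft_force: [0.0, 0.5, -0.3]
grip_width: 0.807
grip_force: 0.0
t 10.68 pos [494.3  -6.  177.5] yaw -177.7 tilt 0.5 F [ 0.   0.5 -0.3] w 70.2
tx 105.4 ty -329.1 tz -22.6 dyaw 252.8 turn -50.56
(array([585.3,  -1.9]), array([29.2, 47.9]), np.float32(-88.1), np.float64(56.1))
(array([642.3,   2.4]), array([47.2, 52.5]), np.float32(-178.1), np.float64(55.7))
```

View pics/w4.png

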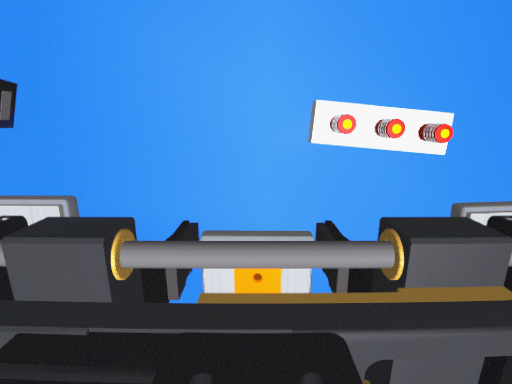

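Pack front end with jack at (257,276), centred on the plate (203–312). Its top is at 56.1 mm, so it lies flat. Next is the dial: with fingers closed I push the post top down to z = 30+26+113 = 169 mm, so the TCP ends at about 188 mm.

```bash
python3 -m crank '[{"tx":0,"ty":0,"tz":-60,"turn":0},{"tx":0,"ty":0,"tz":-120,"turn":0},{"tx":-60,"ty":0,"tz":-122,"turn":0},{"tx":-120,"ty":0,"tz":-122,"turn":0},{"tx":-165,"ty":0,"tz":-122,"turn":0}]' 0 20 >/dev/null; python3 go.py .6594 .0011 .26 -177.8; python3 -c "
from h import *
c,im,dp=load('w4'); print(pix2w(c,257,276,z=.056))"
```

```text
t 11.4 pos [6.584e+02 4.000e-01 2.930e+02] yaw -177.7 tilt 0.2 F [-0.2  0.2  0.5] w 27.5
tx -1.1 ty 0.6 tz 33.0 dyaw -0.1 turn 0.01
[ 0.57932677 -0.00227185  0.056     ]
```

```bash
python3 -m crank '[{"tx":-1,"ty":0.6,"tz":20,"turn":0},{"tx":-1,"ty":0.6,"tz":33,"turn":0},{"tx":-1,"ty":0.6,"tz":40,"turn":0},{"tx":-1,"ty":0.6,"tz":43,"turn":0}]' 0 20;  python3 -m crank '[{"tx":0,"ty":0,"tz":5,"turn":0},{"tx":0,"ty":0,"tz":10,"turn":0},{"tx":0,"ty":0,"tz":15,"turn":0},{"tx":0,"ty":0,"tz":20,"turn":0}]'; python3 -m crank '[{"tx":0,"ty":0,"tz":5,"turn":0},{"tx":0,"ty":0,"tz":10,"turn":0},{"tx":0,"ty":0,"tz":15,"turn":0},{"tx":0,"ty":0,"tz":20,"turn":0},{"tx":0,"ty":0,"tz":20,"turn":0}]'; python3 go.py .6594 .0011 .188 -177.8
```

```text
time: 11.9
position: [0.6569, 0.0011, 0.2526]
tool_rot: [-0.063, 3.141, -0.001]
ft_force: [0.7, 0.1, -0.8]
grip_width: 0.009
grip_force: 0.0
time: 12.4
position: [0.6579, 0.0013, 0.233]
tool_rot: [-0.063, 3.14, -0.001]
ft_force: [-1.6, -0.8, 4.5]
grip_width: 0.007
grip_force: 2.1
time: 13.02
position: [0.6576, 0.0014, 0.2115]
tool_rot: [0.063, -3.14, -0.0]
ft_force: [0.5, 0.6, -0.6]
grip_width: 0.005
grip_force: 0.0
t 13.03 pos [657.6   1.4 211.5] yaw -177.7 tilt 0.1 F [ 0.5  0.6 -0.6] w 0.4
tx -1.8 ty -0.4 tz 23.5 dyaw -0.1 turn 0.02
```

```bash
python3 -m crank '[{"tx":0,"ty":0,"tz":4,"turn":0},{"tx":0,"ty":0,"tz":8,"turn":0},{"tx":0,"ty":0,"tz":12,"turn":0}]';  python3 -m crank '[{"tx":0,"ty":0,"tz":3,"turn":0},{"tx":0,"ty":0,"tz":6,"turn":0}]';python3 -m crank '[{"tx":0,"ty":0,"tz":2,"turn":0},{"tx":0,"ty":0,"tz":4,"turn":0},{"tx":0,"ty":0,"tz":4.5,"turn":0},{"tx":0,"ty":0,"tz":4.5,"turn":0}]'; python3 go.py .6594 .0011 .188 -177.8; python3 -c "
from h import *
c,im,dp=shot('scene','s5.png'); cv2.imwrite('pics/s5c.png',cv2.resize(im[150:260,250:350,::-1],None,fx=5,fy=5,interpolation=cv2.INTER_CUBIC))"
```

```text
time: 13.4
position: [0.6576, 0.0015, 0.2003]
tool_rot: [0.063, -3.141, 0.0]
ft_force: [-2.0, -0.0, 3.8]
grip_width: 0.004
grip_force: 2.0
time: 13.65
position: [0.6576, 0.0015, 0.1942]
tool_rot: [0.063, -3.141, -0.0]
ft_force: [-1.4, 0.0, 3.4]
grip_width: 0.003
grip_force: 2.0
time: 14.15
position: [0.6576, 0.0015, 0.19]
tool_rot: [0.063, -3.141, -0.0]
ft_force: [-3.6, 0.3, 3.9]
grip_width: 0.006
grip_force: 2.3
t 14.15 pos [657.6   1.5 190. ] yaw -177.7 tilt 0.0 F [-3.6  0.3  3.9] w 0.6
tx -1.8 ty -0.4 tz 2.0 dyaw -0.1 turn 0.02
```

View pics/s5c.png

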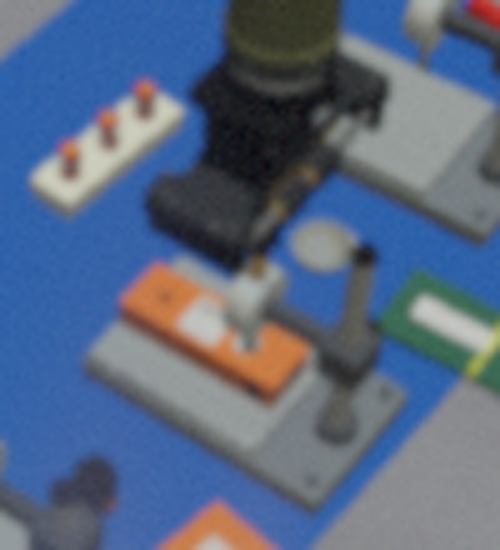

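```bash
python3 -c "
from bench import ctrl; print(ctrl.tip_extent)"; python3 -m crank '[{"tx":0,"ty":0,"tz":1,"turn":0},{"tx":0,"ty":0,"tz":2,"turn":0},{"tx":0,"ty":0,"tz":2,"turn":0}]'; python3 go.py .6576 .0011 .188 -177.8
```

```text
0.019
time: 14.58
position: [0.6576, 0.0015, 0.188]
tool_rot: [0.063, -3.141, 0.0]
ft_force: [-3.3, -0.6, 4.8]
grip_width: 0.009
grip_force: 2.3
t 14.57 pos [657.6   1.5 188. ] yaw -177.7 tilt 0.0 F [-3.3 -0.6  4.8] w 0.8
tx 0.0 ty -0.4 tz 0.0 dyaw -0.1 turn 0.02
```

```bash
python3 -m crank '[{"tx":0,"ty":0,"tz":-40,"turn":0},{"tx":30,"ty":0,"tz":-80,"turn":2},{"tx":90,"ty":-40,"tz":-80,"turn":4},{"tx":140,"ty":-80,"tz":-80,"turn":6},{"tx":180,"ty":-120,"tz":-80,"turn":8}]' 75 40 >/dev/null; python3 go.py .402 -.339 .2 75.1
```

```text
t 15.2 pos [ 485.  -123.2  267.5] yaw 142.0 tilt 0.1 F [ 0.6 -1.2 -0. ] w 42.5
tx -67.3 ty -221.2 tz 67.6 dyaw -66.9 turn 13.38
```

```bash
python3 -m crank '[{"tx":-67,"ty":-221,"tz":67,"turn":13.4},{"tx":-67,"ty":-221,"tz":67,"turn":13.4},{"tx":-67,"ty":-221,"tz":67,"turn":13.4},{"tx":-67,"ty":-221,"tz":67,"turn":13.4},{"tx":-67,"ty":-221,"tz":67,"turn":13.4}]' >/dev/null; python3 go.py .402 -.339 .2 75.1;  python3 - <<'E'
from h import *
c,im,dp=shot('wrist','w6.png'); print(packfit(c,im,dp,(.402,-.339),.026)); c,im,dp=shot('top','t6.png'); print(packfit(c,im,dp,(.402,-.339),.026))
E
```

```text
t 15.82 pos [ 400.5 -342.5  198.6] yaw 87.7 tilt 0.2 F [ 0.1  1.  -0.5] w 74.5
tx 3.6 ty 1.4 tz -1.4 dyaw -12.6 turn 2.53
(array([ 401.3, -340.1]), array([ 48.2, 138.6]), np.float32(75.8), np.float64(26.3))
(array([ 406.8, -319.5]), array([48. , 99.2]), np.float32(-104.9), np.float64(25.9))
```

```bash
python3 -m crank '[{"tx":2.5,"ty":0.7,"tz":60,"turn":2.4},{"tx":2.5,"ty":0.7,"tz":120,"turn":2.4},{"tx":2.5,"ty":0.7,"tz":160,"turn":2.4},{"tx":2.5,"ty":0.7,"tz":176.5,"turn":2.4},{"tx":2.5,"ty":0.7,"tz":176.5,"turn":2.4}]' 75 40 ; python3 -m crank '[{"tx":0,"ty":0,"tz":0,"turn":0},{"tx":0,"ty":0,"tz":0,"turn":0},{"tx":0,"ty":0,"tz":0,"turn":0},{"tx":0,"ty":0,"tz":0,"turn":0}]' 40 40 ; python3 -m crank '[{"tx":0,"ty":0,"tz":-20,"turn":0},{"tx":0,"ty":0,"tz":-25,"turn":0}]'; python3 go.py .42 -.34 .047 2.2
```

```text
time: 16.55
position: [0.4051, -0.3349, 0.0242]
tool_rot: [-2.462, -1.95, 0.0]
ft_force: [-0.3, -1.3, 1.4]
grip_width: 0.86
grip_force: 0.0
time: 17.05
position: [0.4048, -0.3358, 0.0252]
tool_rot: [2.466, 1.946, -0.001]
ft_force: [-1.8, -0.6, 4.7]
grip_width: 0.546
grip_force: 39.9
time: 17.3
position: [0.4055, -0.3359, 0.0503]
tool_rot: [2.464, 1.946, 0.001]
ft_force: [0.1, -0.7, -1.6]
grip_width: 0.546
grip_force: 39.9
t 17.3 pos [ 405.5 -335.9   50.3] yaw 76.6 tilt 0.1 F [ 0.1 -0.7 -1.6] w 47.5
tx -0.7 ty 15.0 tz 3.4 dyaw -74.4 turn 14.88
```

```bash
python3 -m crank '[{"tx":0,"ty":15,"tz":0,"turn":14.9},{"tx":0,"ty":15,"tz":0,"turn":14.9},{"tx":0,"ty":15,"tz":0,"turn":14.9},{"tx":0,"ty":15,"tz":0,"turn":14.9},{"tx":0,"ty":15,"tz":0,"turn":14.9}]' >/dev/null; python3 go.py .42 -.34 .025 2.2
```

```text
t 17.93 pos [ 419.2 -338.6   48.8] yaw 22.5 tilt 0.0 F [-0.9 -0.  -1.2] w 47.6
tx 0.2 ty 1.6 tz 23.8 dyaw -20.3 turn 4.07
```

```bash
python3 -m crank '[{"tx":0,"ty":0,"tz":0,"turn":2},{"tx":0,"ty":0,"tz":0,"turn":4.1},{"tx":0,"ty":0,"tz":10,"turn":4.1},{"tx":0,"ty":0,"tz":20,"turn":4.1},{"tx":0,"ty":0,"tz":24,"turn":4.1}]' ; python3 -m crank '[{"tx":0,"ty":0,"tz":0,"turn":0},{"tx":0,"ty":0,"tz":0,"turn":0},{"tx":0,"ty":0,"tz":0,"turn":0}]' 75; python3 -m crank '[{"tx":0,"ty":0,"tz":-60,"turn":0},{"tx":-20,"ty":0,"tz":-110,"turn":-2},{"tx":-36,"ty":0,"tz":-150,"turn":-4},{"tx":-36,"ty":0,"tz":-150,"turn":-6},{"tx":-36,"ty":0,"tz":-150,"turn":-8}]' >/dev/null; python3 -m crank '[{"tx":0,"ty":0,"tz":0,"turn":-2},{"tx":0,"ty":0,"tz":0,"turn":-4},{"tx":0,"ty":0,"tz":0,"turn":-6},{"tx":0,"ty":0,"tz":0,"turn":-8},{"tx":0,"ty":0,"tz":0,"turn":-10}]' >/dev/null; python3 -m crank '[{"tx":0,"ty":0,"tz":0,"turn":-2},{"tx":0,"ty":0,"tz":0,"turn":-4},{"tx":0,"ty":0,"tz":0,"turn":-6},{"tx":0,"ty":0,"tz":0,"turn":-8},{"tx":0,"ty":0,"tz":0,"turn":-10}]'  >/dev/null; python3 go.py .384 -.341 .024 182.2;  python3 - <<'E'
from h import *
c,im,dp=shot('wrist','w7.png'); print(packfit(c,im,dp,(.42,-.34),.026)); c,im,dp=shot('top','t7.png'); print(packfit(c,im,dp,(.42,-.34),.026)); print(packfit(c,im,dp,(.6,0.),.056))
E
```

```text
time: 18.55
position: [0.4185, -0.3381, 0.0252]
tool_rot: [-3.139, -0.068, 0.004]
ft_force: [-7.9, 7.5, 24.2]
grip_width: 0.548
grip_force: 39.9
time: 18.92
position: [0.4196, -0.339, 0.0255]
tool_rot: [3.141, 0.066, 0.0]
ft_force: [0.4, 0.1, -0.5]
grip_width: 0.799
grip_force: 0.0
t 20.8 pos [ 383.5 -340.4  175.5] yaw 142.7 tilt 0.0 F [0.5 0.6 0.1] w 74.6
tx -0.7 ty -0.1 tz 151.5 dyaw 39.5 turn -7.90
(array([ 406.4, -338.5]), array([ 48.2, 124.9]), np.float32(1.8), np.float64(26.3))
(array([ 363.2, -334.4]), array([31.8, 40. ]), np.float32(-88.7), np.float64(25.6))
(array([606.9,  -3.9]), array([ 47.9, 101.1]), np.float32(4.5), np.float64(56.0))
```

```bash
python3 -m crank '[{"tx":3,"ty":-1,"tz":60,"turn":-2},{"tx":6,"ty":-1.5,"tz":90,"turn":-4},{"tx":6,"ty":-1.5,"tz":120,"turn":-6},{"tx":6,"ty":-1.5,"tz":120,"turn":-7.9},{"tx":6,"ty":-1.5,"tz":120,"turn":-7.9}]' 75 60 ; python3 go.py .3775 -.339 .023 -178
```

```text
time: 21.52
position: [0.3778, -0.3379, 0.0552]
tool_rot: [0.044, -3.141, -0.0]
ft_force: [-0.3, -0.7, -0.8]
grip_width: 0.863
grip_force: 0.0
t 21.52 pos [ 377.8 -337.9   55.2] yaw -178.4 tilt 0.0 F [-0.3 -0.7 -0.8] w 75.0
tx 0.3 ty -1.1 tz 32.2 dyaw 0.4 turn -0.08
```

```bash
python3 -m crank '[{"tx":0,"ty":-1,"tz":20,"turn":0},{"tx":0,"ty":-1,"tz":32,"turn":0},{"tx":0,"ty":-1,"tz":32.5,"turn":0}]' 75 60 ; python3 -m crank '[{"tx":0,"ty":0,"tz":0,"turn":0},{"tx":0,"ty":0,"tz":0,"turn":0},{"tx":0,"ty":0,"tz":0,"turn":0},{"tx":0,"ty":0,"tz":0,"turn":0}]' 40 60; python3 -m crank '[{"tx":0,"ty":0,"tz":-30,"turn":0},{"tx":0,"ty":0,"tz":-44,"turn":0},{"tx":0,"ty":0,"tz":-44,"turn":0}]'; python3 go.py .5615 -.2735 .068 -177.8
```

```text
time: 21.9
position: [0.3774, -0.3385, 0.0224]
tool_rot: [0.048, -3.14, -0.002]
ft_force: [0.6, -0.1, 0.7]
grip_width: 0.863
grip_force: 0.0
time: 22.4
position: [0.3781, -0.3391, 0.0234]
tool_rot: [-0.051, 3.141, -0.001]
ft_force: [-0.1, -0.1, 2.4]
grip_width: 0.548
grip_force: 60.0
time: 22.78
position: [0.3785, -0.3395, 0.0679]
tool_rot: [-0.051, 3.14, -0.003]
ft_force: [-0.5, -0.8, -3.3]
grip_width: 0.548
grip_force: 60.0
t 22.77 pos [ 378.5 -339.5   67.9] yaw -178.1 tilt 0.1 F [-0.5 -0.8 -3.3] w 47.6
tx -185.1 ty 59.9 tz 0.0 dyaw 0.3 turn -0.07
```

```bash
python3 -m crank '[{"tx":-10,"ty":40,"tz":0,"turn":0},{"tx":-40,"ty":60,"tz":0,"turn":0},{"tx":-90,"ty":60,"tz":0,"turn":0},{"tx":-140,"ty":60,"tz":0,"turn":0},{"tx":-185,"ty":60,"tz":0,"turn":0}]'; python3 -m crank '[{"tx":0,"ty":0,"tz":0,"turn":0}]' ; python3 go.py .5615 -.2735 .0535 -177.8
```

```text
time: 23.4
position: [0.5618, -0.2723, 0.0655]
tool_rot: [0.052, -3.14, -0.001]
ft_force: [0.8, -0.4, -2.4]
grip_width: 0.548
grip_force: 60.0
time: 23.52
position: [0.5637, -0.2705, 0.0653]
tool_rot: [-0.057, 3.14, 0.003]
ft_force: [-1.3, 0.2, -2.2]
grip_width: 0.547
grip_force: 60.0
t 23.52 pos [ 563.7 -270.5   65.3] yaw -177.9 tilt 0.1 F [-1.3  0.2 -2.2] w 47.6
tx 2.3 ty -2.9 tz 11.8 dyaw 0.1 turn -0.02
```

```bash
python3 -m crank '[{"tx":1,"ty":-2,"tz":6,"turn":0},{"tx":1,"ty":-2,"tz":10.5,"turn":0},{"tx":1,"ty":-2,"tz":12,"turn":0}]'; python3 -m crank '[{"tx":0,"ty":0,"tz":0,"turn":0},{"tx":0,"ty":0,"tz":0,"turn":0},{"tx":0,"ty":0,"tz":0,"turn":0}]' 70;  python3 -m crank '[{"tx":30,"ty":0,"tz":-5,"turn":0},{"tx":80,"ty":0,"tz":-30,"turn":0},{"tx":100,"ty":0,"tz":-80,"turn":0},{"tx":100,"ty":0,"tz":-140,"turn":0},{"tx":100,"ty":0,"tz":-200,"turn":0}]'; python3 go.py .6266 -.271 .26 -177.8
python3 - <<'E'
from h import *
c,im,dp=shot('wrist','w8.png'); print(packfit(c,im,dp,(.597,-.272),.056));c,im,dp=shot('top','t8.png');print(packfit(c,im,dp,(.6,0.),.056))
E
```

```text
time: 23.9
position: [0.5584, -0.2754, 0.0543]
tool_rot: [0.049, -3.14, -0.0]
ft_force: [-0.0, -0.2, -2.4]
grip_width: 0.546
grip_force: 60.0
time: 24.28
position: [0.5603, -0.2751, 0.0557]
tool_rot: [-0.051, 3.14, -0.001]
ft_force: [-0.1, -0.9, 0.6]
grip_width: 0.769
grip_force: 0.0
time: 24.9
position: [0.4595, -0.2782, 0.2574]
tool_rot: [-0.051, 3.14, -0.001]
ft_force: [0.6, 0.0, -0.3]
grip_width: 0.801
grip_force: 0.0
t 24.9 pos [ 459.5 -278.2  257.4] yaw -178.2 tilt 0.1 F [ 0.6  0.  -0.3] w 69.7
tx -167.3 ty 1.8 tz -2.4 dyaw 0.4 turn -0.07
(array([ 596.2, -274. ]), array([37.6, 47.2]), np.float32(92.2), np.float64(56.4))
(array([606.6,  -3.9]), array([ 47.9, 100.1]), np.float32(4.4), np.float64(55.7))
```

View pics/w8.png

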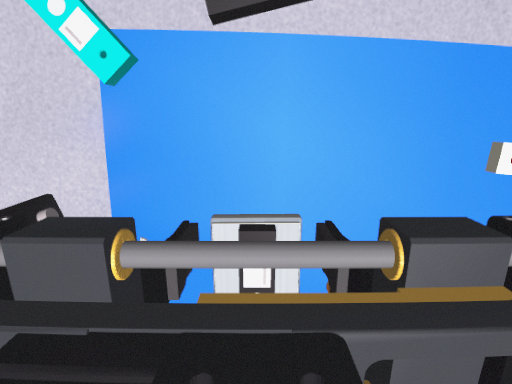

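Run:
```python
from h import *
c,im,dp=load('w8'); P=grid(c,dp)
col=im[:,257].astype(int).mean(-1)
print([(v,int(col[v]),np.round(P[v,257,[0,2]]*1000)) for v in list(range(214,240,2))])
print(pix2w(c,240,226,z=.056),pix2w(c,276,226,z=.056),pix2w(c,257,214.5,z=.03), pix2w(c,257,287,z=.056))
c,im,dp=load('t8'); P=grid(c,dp)
m=(im[...,0]>180)&(im[...,2]<90)&(abs(P[...,2]-.056)<.012)&(abs(P[...,0]-.62)<.09)&(abs(P[...,1])<.05)
Q=P[m]*1000; r=cv2.minAreaRect(Q[:,:2].astype(np.float32)); print(r, np.percentile(Q[:,0],[1,99]))
```

```text
[(214, 92, array([519.,   5.])), (216, 98, array([519.,  14.])), (218, 172, array([519.,  21.])), (220, 181, array([522.,  23.])), (222, 122, array([523.,  27.])), (224, 83, array([525.,  31.])), (226, 37, array([524.,  39.])), (228, 31, array([525.,  45.])), (230, 36, array([525.,  53.])), (232, 72, array([526.,  56.])), (234, 72, array([529.,  58.])), (236, 71, array([532.,  56.])), (238, 69, array([535.,  56.]))]
[ 0.51912685 -0.29730478  0.056     ] [ 0.51760194 -0.25187587  0.056     ] [ 0.51150798 -0.27608201  0.03      ] [ 0.60506229 -0.27294532  0.056     ]
((626.0731811523438, -2.545482635498047), (136.64041137695312, 46.98066711425781), 4.4204325675964355) [559.25143792 692.0914773 ]
```

```bash
python3 -m crank '[{"tx":0,"ty":0,"tz":-35,"turn":0},{"tx":-55,"ty":1,"tz":-35,"turn":0},{"tx":-110,"ty":2,"tz":-35,"turn":0},{"tx":-166,"ty":2,"tz":-35,"turn":0},{"tx":-166,"ty":2,"tz":-35,"turn":0}]' 0 20 >/dev/null; python3 -m crank '[{"tx":0,"ty":0,"tz":20,"turn":0},{"tx":0,"ty":0,"tz":33,"turn":0},{"tx":0,"ty":0,"tz":36,"turn":0},{"tx":0,"ty":0,"tz":38,"turn":0}]' >/dev/null; python3 go.py .6266 -.271 .235 -178
```

```text
t 26.12 pos [ 625.2 -271.2  252.5] yaw -178.2 tilt 0.1 F [ 1.   0.4 -0. ] w 0.8
tx -1.3 ty 0.1 tz 17.5 dyaw 0.2 turn -0.03
```

```bash
python3 -m crank '[{"tx":-1,"ty":0,"tz":5,"turn":0},{"tx":-1,"ty":0,"tz":10,"turn":0},{"tx":-1,"ty":0,"tz":15,"turn":0},{"tx":-1,"ty":0,"tz":20,"turn":0},{"tx":-1,"ty":0,"tz":25,"turn":0}]'; python3 -m crank '[{"tx":0,"ty":0,"tz":5,"turn":0},{"tx":0,"ty":0,"tz":10,"turn":0},{"tx":0,"ty":0,"tz":15,"turn":0},{"tx":0,"ty":0,"tz":20,"turn":0},{"tx":0,"ty":0,"tz":25,"turn":0}]'; python3 -m crank '[{"tx":0,"ty":0,"tz":3,"turn":0},{"tx":0,"ty":0,"tz":6,"turn":0},{"tx":0,"ty":0,"tz":9,"turn":0},{"tx":0,"ty":0,"tz":9,"turn":0}]'; python3 go.py .6266 -.271 .188 -178
```

```text
time: 26.75
position: [0.6271, -0.2709, 0.227]
tool_rot: [-0.051, 3.14, -0.001]
ft_force: [-0.6, 0.0, 2.9]
grip_width: 0.002
grip_force: 2.0
time: 27.38
position: [0.6271, -0.2709, 0.2018]
tool_rot: [-0.051, 3.14, -0.001]
ft_force: [3.1, -1.6, 3.6]
grip_width: 0.007
grip_force: 2.0
time: 27.88
position: [0.6265, -0.2706, 0.1926]
tool_rot: [0.051, -3.14, -0.001]
ft_force: [1.8, -1.0, 3.4]
grip_width: 0.009
grip_force: 1.5
t 27.88 pos [ 626.5 -270.6  192.6] yaw -178.1 tilt 0.0 F [ 1.8 -1.   3.4] w 0.8
tx -0.1 ty -0.4 tz 4.6 dyaw 0.1 turn -0.02
```

```bash
python3 -m crank '[{"tx":0,"ty":0,"tz":2.5,"turn":0},{"tx":0,"ty":0,"tz":4.6,"turn":0},{"tx":0,"ty":0,"tz":4.6,"turn":0}]'; python3 -m crank '[{"tx":0,"ty":0,"tz":-40,"turn":0},{"tx":20,"ty":0,"tz":-90,"turn":0},{"tx":60,"ty":50,"tz":-90,"turn":0},{"tx":100,"ty":110,"tz":-90,"turn":0},{"tx":100,"ty":170,"tz":-90,"turn":0}]' 36 15; python3 go.py .52 .05 .24 -178
```

```text
time: 28.25
position: [0.6265, -0.2706, 0.1883]
tool_rot: [0.051, -3.141, -0.0]
ft_force: [-0.0, -1.0, 3.8]
grip_width: 0.007
grip_force: 2.0
time: 28.88
position: [0.5187, -0.1108, 0.2772]
tool_rot: [0.045, -3.137, 0.0]
ft_force: [1.8, 0.6, 0.2]
grip_width: 0.398
grip_force: 0.0
t 28.88 pos [ 518.7 -110.8  277.2] yaw -178.3 tilt 0.2 F [1.8 0.6 0.2] w 34.6
tx -6.2 ty 160.7 tz 37.1 dyaw 0.3 turn -0.07
```

```bash
python3 -m crank '[{"tx":-26,"ty":60,"tz":20,"turn":0},{"tx":-26,"ty":120,"tz":37,"turn":0},{"tx":-26,"ty":160,"tz":37,"turn":0},{"tx":-26,"ty":160,"tz":37,"turn":0}]' >/dev/null
cat > plugs.py <<'E'
from h import *
import sys
c,im,dp=shot('wrist',sys.argv[1]); 
hsv=cv2.cvtColor(im,cv2.COLOR_RGB2HSV)
P=grid(c,dp)
m=((hsv[...,0]<8)|(hsv[...,0]>172))&(hsv[...,1]>120)&(hsv[...,2]>70)&(P[...,2]>.02)&(P[...,2]<.12)
m=cv2.morphologyEx(m.astype(np.uint8),cv2.MORPH_CLOSE,np.ones((9,9)))
n,l,s,cc=cv2.connectedComponentsWithStats(m)
for k in range(1,n):
    if s[k,4]<60: continue
    Q=P[l==k]; zt=np.percentile(Q[:,2],95); T=Q[Q[:,2]>zt-.006]
    print(s[k],np.round(cc[k],1),'top z',round(zt*1000,1),'xy rect',[np.round(a,1) for a in cv2.minAreaRect((T[:,:2]*1000).astype(np.float32))[:2]])
    v,u=np.nonzero((l==k)&(P[...,2]>zt-.006)); print('   toppx',u.min(),u.max(),v.min(),v.max())
E
python3 plugs.py w9.png; python3 go.py .54 .11 .2 -178
```

```text
[270  72  16  16 200] [277.2  79.5] top z 51.7 xy rect [array([425.3,  73.2]), array([15.7, 16.3])]
   toppx 270 285 72 87
[312  76  15  16 194] [318.9  83.5] top z 51.7 xy rect [array([448.9,  88.9]), array([16.1, 90. ])]
   toppx 312 326 76 91
[346  80  23  17 247] [358.1  88.7] top z 51.8 xy rect [array([446.9, 111.1]), array([ 16.5, 129.4])]
   toppx 351 368 80 95
t 29.43 pos [541.3  51.6 240. ] yaw -177.9 tilt 0.2 F [ 0.4 -0.3  0.2] w 36.1
tx -1.1 ty 58.4 tz 40.0 dyaw -0.1 turn 0.02
```

View pics/w9.png

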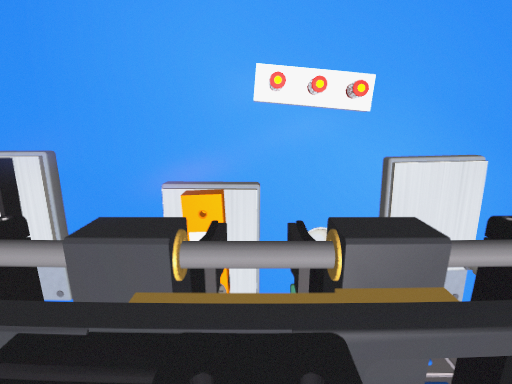

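Plug tops are at px (278,80), (319,84), (361,88), and the orange pack's jack at (203,213). I'll triangulate with a second wrist view.

```bash
python3 -m crank '[{"tx":0,"ty":30,"tz":20,"turn":0},{"tx":15,"ty":45,"tz":50,"turn":0},{"tx":15,"ty":45,"tz":60,"turn":0},{"tx":15,"ty":45,"tz":60,"turn":0}]' >/dev/null
cat >> h.py <<'E'
def ring(c,im,XY,z,r=.016):
    """red/yellow plug top near XY on plane z: centroid of saturated red+yellow at the plug's top disc"""
    hsv=cv2.cvtColor(im,cv2.COLOR_RGB2HSV); u0,v0=w2pix(c,[XY[0],XY[1],z])[0]
    y=(abs(hsv[...,0].astype(int)-27)<8)&(hsv[...,1]>120)&(hsv[...,2]>120)
    vv,uu=np.mgrid[0:384,0:512]; m=y&(np.hypot(uu-u0,vv-v0)<22)
    return (uu[m].mean(),vv[m].mean(),m.sum()) if m.any() else None
def tri(obs):
    A=np.zeros((3,3));b=np.zeros(3)
    for c,u,v in obs:
        K,d,o,Rm=c;p=cv2.undistortPoints(np.array([[[u,v]]],float),K,d)[0,0];r=Rm@np.array([p[0],p[1],1.]);r/=np.linalg.norm(r)
        M=np.eye(3)-np.outer(r,r);A+=M;b+=M@o
    return np.linalg.solve(A,b)
E
python3 - <<'E'
from h import *
shot('wrist','w10.png'); A=load('w9');B=load('w10')
for xy in ((.427,.075),(.429,.121),(.431,.167)):
    a=ring(A[0],A[1],xy,.05);b=ring(B[0],B[1],xy,.05)
    print(a,b)
    if a and b: print(' tri',np.round(tri([(A[0],*a[:2]),(B[0],*b[:2])])*1000,1),'z50:',np.round(pix2w(A[0],*a[:2],z=.05)*1000,1),np.round(pix2w(B[0],*b[:2],z=.05)*1000,1))
print(pix2w(A[0],203,213,z=.056), w2pix(B[0],[.581,-.004,.056]))
E
python3 go.py .429 .075 .1 -178
```

```text
(np.float64(277.4313725490196), np.float64(79.47058823529412), np.int64(51)) (np.float64(239.13333333333333), np.float64(83.56), np.int64(75))
 tri [425.4  73.1  50.6] z50: [425.3  73.2  50. ] [425.2  73.1  50. ]
(np.float64(319.5660377358491), np.float64(83.45283018867924), np.int64(53)) (np.float64(290.34722222222223), np.float64(87.58333333333333), np.int64(72))
 tri [427.6 118.9  52.4] z50: [427.3 119.4  50. ] [427.2 119.1  50. ]
(np.float64(360.86), np.float64(87.32), np.int64(50)) (np.float64(341.1666666666667), np.float64(91.90277777777777), np.int64(72))
 tri [429.2 165.   50.6] z50: [429.  165.2  50. ] [429.2 165.2  50. ]
[ 0.57838858 -0.0065896   0.056     ] [[159.50526517 245.30538365]]
t 29.98 pos [527.2  92.2 181.7] yaw -178.3 tilt 0.0 F [ 0.3 -1.3  0.5] w 36.0
tx 98.7 ty -14.2 tz 81.7 dyaw 0.3 turn -0.06
```

```bash
python3 -m crank '[{"tx":50,"ty":-8,"tz":20,"turn":0},{"tx":102,"ty":-16,"tz":50,"turn":0},{"tx":102,"ty":-16,"tz":81,"turn":0},{"tx":102,"ty":-16,"tz":81,"turn":0}]' 34 20 >/dev/null; python3 go.py .4253 .0732 .043 -178
```

```text
t 30.48 pos [424.5  73.6 100.1] yaw -178.2 tilt 0.1 F [-0.   0.3  0.1] w 33.9
tx -0.9 ty -0.4 tz 57.1 dyaw 0.2 turn -0.04
```

```bash
python3 -m crank '[{"tx":-0.8,"ty":-0.4,"tz":30,"turn":0},{"tx":-0.8,"ty":-0.4,"tz":50,"turn":0},{"tx":-0.8,"ty":-0.4,"tz":57,"turn":0},{"tx":-0.8,"ty":-0.4,"tz":57,"turn":0}]' ; python3 -m crank '[{"tx":0,"ty":0,"tz":0,"turn":0},{"tx":0,"ty":0,"tz":0,"turn":0},{"tx":0,"ty":0,"tz":0,"turn":0},{"tx":0,"ty":0,"tz":0,"turn":0}]' 8 25; python3 go.py .4253 .0732 .09 -178
```

```text
time: 30.98
position: [0.4271, 0.0745, 0.0443]
tool_rot: [-0.051, 3.14, 0.001]
ft_force: [0.6, 0.1, 1.6]
grip_width: 0.392
grip_force: 0.0
time: 31.48
position: [0.4264, 0.0743, 0.044]
tool_rot: [-0.051, 3.14, -0.001]
ft_force: [-0.9, -1.3, 4.1]
grip_width: 0.199
grip_force: 25.0
t 31.48 pos [426.4  74.3  44. ] yaw -178.1 tilt 0.1 F [-0.9 -1.3  4.1] w 17.3
tx 1.1 ty -1.0 tz -46.0 dyaw 0.1 turn -0.03
```

```bash
python3 -m crank '[{"tx":0,"ty":0,"tz":-50,"turn":0},{"tx":0,"ty":0,"tz":-100,"turn":0},{"tx":-50,"ty":-30,"tz":-150,"turn":0},{"tx":-100,"ty":-60,"tz":-150,"turn":0},{"tx":-150,"ty":-82,"tz":-150,"turn":0}]' ; python3 go.py .5795 -.0055 .195 -178
```

```text
time: 32.1
position: [0.5805, -0.004, 0.1948]
tool_rot: [-0.05, 3.139, -0.002]
ft_force: [0.2, -0.2, 0.2]
grip_width: 0.199
grip_force: 25.0
t 32.1 pos [580.5  -4.  194.8] yaw -178.2 tilt 0.2 F [ 0.2 -0.2  0.2] w 17.3
tx 1.1 ty -1.5 tz -0.2 dyaw 0.2 turn -0.04
```

```bash
python3 -m crank '[{"tx":0,"ty":0,"tz":0,"turn":0},{"tx":0,"ty":0,"tz":0,"turn":0}]' >/dev/null; python3 go.py .5795 -.0055 .195 -178; python3 -c "
from h import *
c,im,dp=shot('wrist','w11.png'); cv2.imwrite('pics/w11c.png',cv2.resize(im[130:290,160:360,::-1],None,fx=4,fy=3.75,interpolation=cv2.INTER_CUBIC))
print(ctrl.get_state()['position'], w2pix(c,[.5784,-.0066,.056]))"
```

```text
t 32.35 pos [577.6  -1.9 192.3] yaw -178.1 tilt 0.2 F [-0.1 -0.6  0.9] w 17.2
tx -1.8 ty -3.7 tz -2.7 dyaw 0.1 turn -0.02
[ 0.57738483 -0.00154273  0.19289333] [[251.60869203 193.58099487]]
```

View pics/w11c.png

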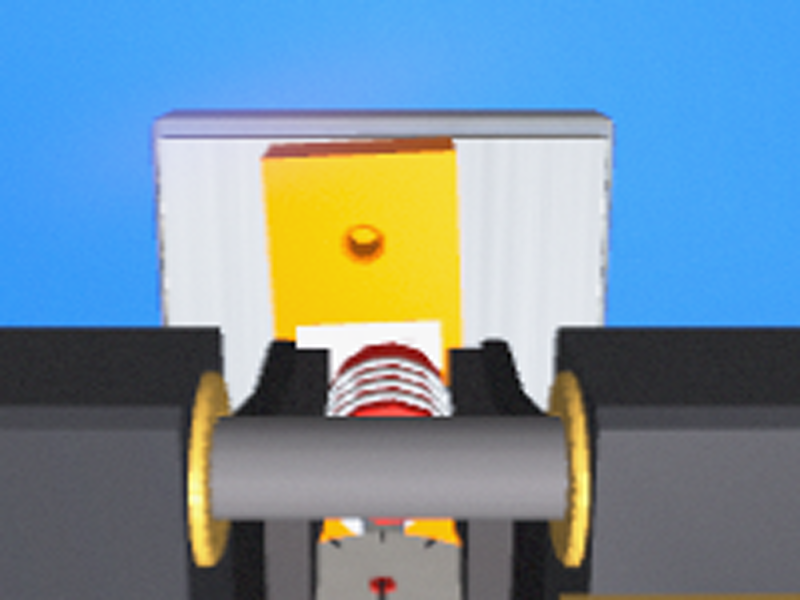

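```bash
cat > jack.py <<'E'
from h import *
import sys
u0,v0,z,dark=float(sys.argv[1]),float(sys.argv[2]),float(sys.argv[3]),sys.argv[4]
J=[];S=[]
for i in range(6):
    s=ctrl.get_state(); c,im,dp=shot('wrist'); g=im.astype(float).mean(-1)
    w=g[int(v0)-12:int(v0)+13,int(u0)-12:int(u0)+13]; bg=np.median(w); m=w<bg-(40 if dark=='o' else 10)
    n,l,st,cc=cv2.connectedComponentsWithStats(m.astype(np.uint8)); k=1+np.argmin([np.hypot(*(cc[j]-12))+ (50 if st[j,4]<8 else 0) for j in range(1,n)])
    x,y,ww,hh=st[k,:4]; u=int(u0)-12+x+(ww-1)/2; v=int(v0)-12+y+(hh-1)/2
    J.append(pix2w(c,u,v,z=z)*1000); S.append(np.r_[s['position']*1000,u,v,ww,hh])
print(np.round(J,1)); print(np.round(S,1)); print('mean J',np.mean(J,0).round(1),'TCP',np.mean(S,0)[:3].round(1))
E
python3 jack.py 251 194 .056 o
```

```text
[[581.   -7.3  56. ]
 [580.2  -7.4  56. ]
 [580.5  -7.5  56. ]
 [580.3  -7.7  56. ]
 [581.   -7.9  56. ]
 [581.1  -7.6  56. ]]
[[577.4  -1.5 192.9 250.5 196.    8.    5. ]
 [577.4  -1.4 193.4 250.5 195.    8.    5. ]
 [577.5  -1.5 193.7 250.5 195.    8.    5. ]
 [577.6  -1.7 193.9 250.5 194.5   8.    6. ]
 [577.8  -1.9 194.1 250.5 195.    8.    5. ]
 [577.9  -2.1 194.1 251.  195.    7.    5. ]]
mean J [580.7  -7.6  56. ] TCP [577.6  -1.7 193.7]
```

```bash
python3 -m crank '[{"tx":-2,"ty":-4.5,"tz":30,"turn":0},{"tx":-2,"ty":-4.5,"tz":55,"turn":0},{"tx":-2,"ty":-4.5,"tz":55,"turn":0},{"tx":-2,"ty":-4.5,"tz":55,"turn":0},{"tx":-2,"ty":-4.5,"tz":55,"turn":0}]' >/dev/null;  python3 -m crank '[{"tx":0,"ty":0,"tz":0,"turn":0},{"tx":0,"ty":0,"tz":0,"turn":0},{"tx":0,"ty":0,"tz":0,"turn":0},{"tx":0,"ty":0,"tz":0,"turn":0},{"tx":0,"ty":0,"tz":0,"turn":0}]'; python3 -c "
from h import *
c,im,dp=shot('wrist','w12.png'); cv2.imwrite('pics/w12c.png',cv2.resize(im[160:280,200:310,::-1],None,fx=5,fy=5,interpolation=cv2.INTER_CUBIC))
print(ctrl.get_state()['position'], w2pix(c,[.5804,-.0074,.056]))"
```

```text
time: 33.95
position: [0.5805, -0.0071, 0.1383]
tool_rot: [0.051, -3.141, 0.0]
ft_force: [-1.1, -0.3, -0.3]
grip_width: 0.202
grip_force: 25.0
[ 0.5805423  -0.00703109  0.13835311] [[256.05785666 207.81387144]]
```

View pics/w12c.png

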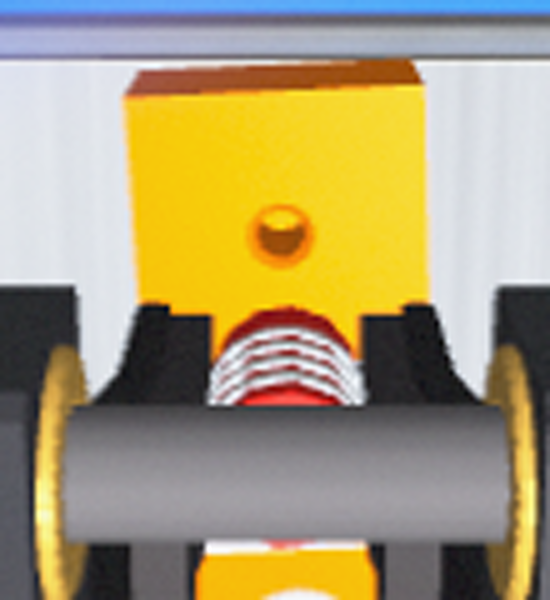

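Run:
```python
from h import *
c,im,dp=load('w12'); t=np.array([.58054,-.00703,.13835])
print('J',pix2w(c,256.2,207.2,z=.056), 'cam',c[2])
for dx in (-.003,-.0011,0,.001): print(dx, w2pix(c,[t+[dx-.009,0,-.024], t+[dx-.0094,0,-.010]]).round(1).tolist())
sub=im[214:236,257]; print(sub.tolist())
row=im[228].astype(int); print([ (u,row[u].tolist()) for u in list(range(238,248))+list(range(268,278))])
```

```text
J [ 0.57987705 -0.0073018   0.056     ] cam [ 0.51413676 -0.00906434  0.28161123]
-0.003 [[257.1, 216.2], [257.1, 223.3]]
-0.0011 [[257.0, 219.2], [257.0, 226.5]]
0 [[256.9, 220.9], [257.0, 228.3]]
0.001 [[256.9, 222.4], [256.9, 230.0]]
[[247, 210, 14], [247, 209, 24], [247, 207, 10], [247, 207, 11], [247, 207, 10], [247, 204, 10], [247, 204, 10], [209, 89, 26], [139, 27, 21], [139, 22, 16], [141, 29, 32], [142, 116, 114], [224, 229, 234], [151, 60, 59], [142, 142, 141], [236, 240, 244], [141, 38, 38], [146, 145, 144], [225, 230, 235], [151, 61, 63], [142, 140, 138], [201, 205, 211]]
[(238, [38, 36, 39]), (239, [42, 40, 42]), (240, [43, 41, 44]), (241, [41, 39, 42]), (242, [173, 104, 39]), (243, [247, 181, 10]), (244, [230, 122, 10]), (245, [144, 43, 26]), (246, [134, 79, 78]), (247, [142, 132, 130]), (268, [139, 42, 40]), (269, [220, 104, 27]), (270, [247, 192, 34]), (271, [233, 150, 36]), (272, [112, 71, 37]), (273, [37, 37, 38]), (274, [37, 36, 39]), (275, [38, 38, 39]), (276, [42, 40, 43]), (277, [40, 36, 39])]
```

The jack ring centre at crop (281,236) gives J=(579.9,−7.3) mm; the plug sits on the TCP axis to within 0.5 mm. Inserting.

```bash
python3 -m crank '[{"tx":0.6,"ty":-0.3,"tz":15,"turn":0},{"tx":0.6,"ty":-0.3,"tz":30,"turn":0},{"tx":0.6,"ty":-0.3,"tz":36,"turn":0},{"tx":0.6,"ty":-0.3,"tz":40,"turn":0},{"tx":0.6,"ty":-0.3,"tz":40,"turn":0}]'; python3 -m crank '[{"tx":0,"ty":0,"tz":4,"turn":0},{"tx":0,"ty":0,"tz":7,"turn":0},{"tx":0,"ty":0,"tz":10,"turn":0}]'
```

```text
time: 34.62
position: [0.5799, -0.0073, 0.0982]
tool_rot: [0.051, -3.141, -0.0]
ft_force: [-0.6, -0.5, -0.6]
grip_width: 0.2
grip_force: 25.0
time: 35.0
position: [0.58, -0.0074, 0.0883]
tool_rot: [-0.051, 3.141, -0.0]
ft_force: [0.2, 1.0, -0.7]
grip_width: 0.201
grip_force: 25.0
```

```bash
python3 -m crank '[{"tx":0,"ty":0,"tz":3,"turn":0},{"tx":0,"ty":0,"tz":6,"turn":0},{"tx":0,"ty":0,"tz":8.3,"turn":0},{"tx":0,"ty":0,"tz":8.3,"turn":0}]'; python3 -m crank '[{"tx":0,"ty":0,"tz":1.5,"turn":0},{"tx":0,"ty":0,"tz":1.5,"turn":0}]'
```

```text
time: 35.5
position: [0.58, -0.0074, 0.0803]
tool_rot: [0.051, -3.141, 0.0]
ft_force: [-1.1, 0.2, 2.0]
grip_width: 0.2
grip_force: 25.0
time: 35.75
position: [0.5802, -0.0074, 0.0802]
tool_rot: [-0.051, 3.141, -0.001]
ft_force: [-4.5, -0.7, 10.0]
grip_width: 0.192
grip_force: 25.0
```

```bash
python3 -m crank '[{"tx":0,"ty":0,"tz":-1.5,"turn":0},{"tx":0,"ty":0,"tz":-1.5,"turn":0},{"tx":0,"ty":0,"tz":-1.5,"turn":0}]' 34; python3 -m crank '[{"tx":0,"ty":0,"tz":-40,"turn":0},{"tx":0,"ty":0,"tz":-90,"turn":0},{"tx":50,"ty":40,"tz":-110,"turn":0},{"tx":100,"ty":80,"tz":-90,"turn":0},{"tx":148,"ty":122,"tz":-50,"turn":0}]'; python3 -m crank '[{"tx":0,"ty":0,"tz":0,"turn":0},{"tx":0,"ty":0,"tz":0,"turn":0},{"tx":0,"ty":0,"tz":0,"turn":0}]' >/dev/null;  python3 go.py .428 .120 .044 -178
```

```text
time: 36.12
position: [0.5798, -0.0074, 0.0797]
tool_rot: [0.051, -3.141, -0.0]
ft_force: [0.2, 0.6, -0.2]
grip_width: 0.375
grip_force: 0.0
time: 36.75
position: [0.4417, 0.0999, 0.1413]
tool_rot: [-0.051, 3.137, -0.0]
ft_force: [-0.0, 0.9, -0.6]
grip_width: 0.392
grip_force: 0.0
t 37.12 pos [443.6  97.8 141.4] yaw -178.2 tilt 0.1 F [-0.1 -1.4 -0.2] w 33.8
tx 15.1 ty 22.6 tz 97.4 dyaw 0.2 turn -0.04
```

```bash
python3 -m crank '[{"tx":15,"ty":22.5,"tz":35,"turn":0},{"tx":15,"ty":22.5,"tz":60,"turn":0},{"tx":15,"ty":22.5,"tz":60,"turn":0},{"tx":15,"ty":22.5,"tz":60,"turn":0}]' 34 >/dev/null; python3 go.py .428 .120 .044 -178;  python3 -c "
from h import *
c,im,dp=load('t8')
c,im,dp=shot('top','t13.png')
cv2.imwrite('pics/t13c.png',cv2.resize(im[95:275,180:400,::-1],None,fx=3.6,fy=3.3,interpolation=cv2.INTER_CUBIC))"
```

```text
t 37.62 pos [427.7 120.2  81.7] yaw -178.2 tilt 0.1 F [0.4 0.9 0.3] w 34.0
tx -0.2 ty -0.2 tz 37.7 dyaw 0.2 turn -0.04
```

View pics/t13c.png

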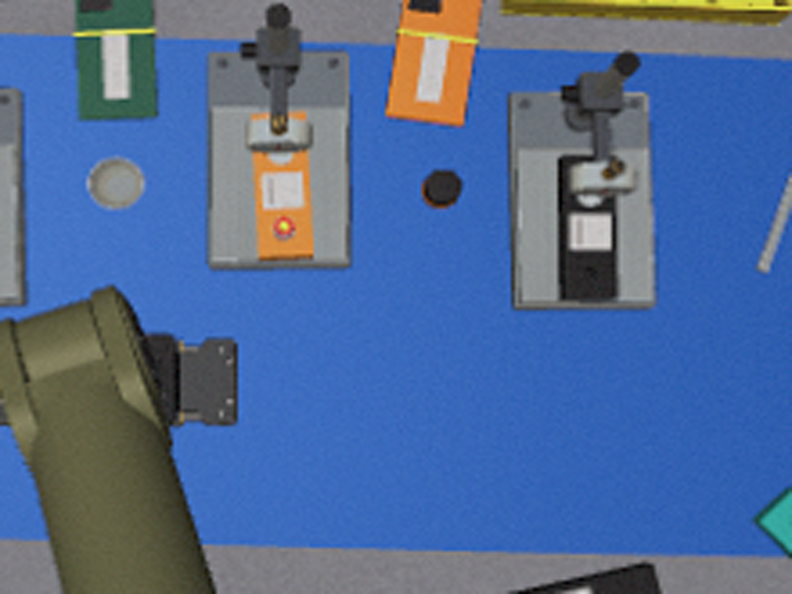

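Plug stands in the orange pack's jack at (284,228). The black pack lies square under its dial at (588,230). On to the second plug.

```bash
python3 -m crank '[{"tx":0,"ty":0,"tz":20,"turn":0},{"tx":0,"ty":0,"tz":35,"turn":0},{"tx":0,"ty":0,"tz":37.5,"turn":0},{"tx":0,"ty":0,"tz":37.5,"turn":0}]' 34 25; python3 -m crank '[{"tx":0,"ty":0,"tz":0,"turn":0},{"tx":0,"ty":0,"tz":0,"turn":0},{"tx":0,"ty":0,"tz":0,"turn":0},{"tx":0,"ty":0,"tz":0,"turn":0}]' 8 25;  python3 -m crank '[{"tx":0,"ty":0,"tz":-50,"turn":0},{"tx":0,"ty":-10,"tz":-110,"turn":0},{"tx":-30,"ty":-60,"tz":-150,"turn":0},{"tx":-50,"ty":-110,"tz":-150,"turn":0},{"tx":-70,"ty":-165,"tz":-150,"turn":0}]'; python3 go.py .551 -.276 .19 -178
```

```text
time: 38.17
position: [0.4266, 0.1205, 0.0434]
tool_rot: [-0.051, 3.141, 0.0]
ft_force: [-0.1, 0.6, 0.3]
grip_width: 0.393
grip_force: 0.0
time: 38.67
position: [0.4266, 0.1202, 0.0435]
tool_rot: [-0.051, 3.141, -0.001]
ft_force: [0.1, -1.4, 4.3]
grip_width: 0.197
grip_force: 25.0
time: 39.3
position: [0.503, -0.0436, 0.1942]
tool_rot: [-0.052, 3.139, -0.001]
ft_force: [-0.0, -0.6, -0.8]
grip_width: 0.198
grip_force: 25.0
t 39.3 pos [503.  -43.6 194.2] yaw -178.1 tilt 0.2 F [-0.  -0.6 -0.8] w 17.2
tx -40.3 ty -233.8 tz 4.5 dyaw 0.1 turn -0.02
```

```bash
python3 -m crank '[{"tx":-10,"ty":-60,"tz":0,"turn":0},{"tx":-20,"ty":-120,"tz":0,"turn":0},{"tx":-30,"ty":-180,"tz":0,"turn":0},{"tx":-40,"ty":-234,"tz":20,"turn":0},{"tx":-40,"ty":-234,"tz":56,"turn":0}]' >/dev/null;  python3 -m crank '[{"tx":0,"ty":0,"tz":0,"turn":0},{"tx":0,"ty":0,"tz":0,"turn":0},{"tx":0,"ty":0,"tz":0,"turn":0},{"tx":0,"ty":0,"tz":0,"turn":0},{"tx":0,"ty":0,"tz":0,"turn":0}]' >/dev/null;python3 -m crank '[{"tx":0,"ty":0,"tz":0,"turn":0},{"tx":0,"ty":0,"tz":0,"turn":0},{"tx":0,"ty":0,"tz":0,"turn":0}]' ; python3 -c "
from h import *
c,im,dp=shot('wrist','w14.png'); g=np.clip(im[160:280,200:310,::-1].astype(float)*1.6+20,0,255).astype(np.uint8); cv2.imwrite('pics/w14c.png',cv2.resize(g,None,fx=5,fy=5,interpolation=cv2.INTER_CUBIC))
print(ctrl.get_state()['position'])"
```

```text
time: 40.92
position: [0.5493, -0.2748, 0.1371]
tool_rot: [0.051, -3.141, 0.0]
ft_force: [0.4, -0.4, -0.9]
grip_width: 0.198
grip_force: 25.0
[ 0.54922892 -0.27481876  0.13708779]
```

View pics/w14c.png

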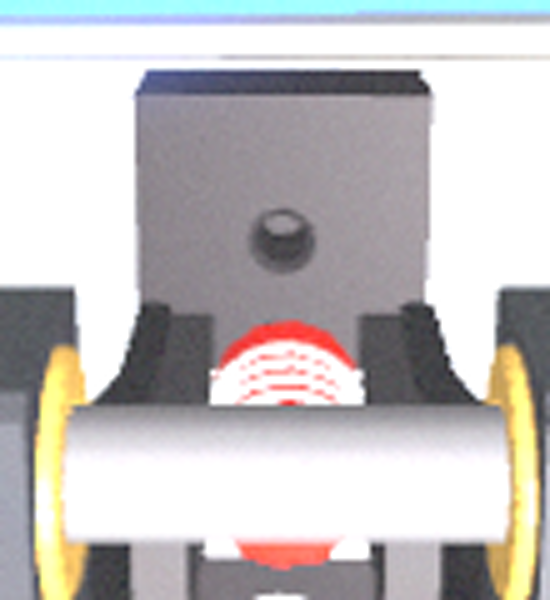

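Run:
```python
from h import *
c,im,dp=load('w14'); t=np.array([.54923,-.27482,.13709])
print('J',pix2w(c,256.6,207.9,z=.056))
for dx in (-.001,0,.001,.002,.003): print(dx, w2pix(c,[t+[dx-.009,0,-.0235]]).round(1).tolist())
print([(v,im[v,257].tolist()) for v in range(218,228)])
row=im[229].astype(int); print([ (u,row[u].tolist()) for u in list(range(240,248))+list(range(266,274))])
```

```text
J [ 0.54880045 -0.27471729  0.056     ]
-0.001 [[256.9, 219.5]]
0 [[256.9, 221.1]]
0.001 [[256.8, 222.7]]
0.002 [[256.7, 224.2]]
0.003 [[256.7, 225.8]]
[(218, [85, 77, 82]), (219, [81, 77, 80]), (220, [81, 76, 81]), (221, [81, 78, 81]), (222, [83, 79, 82]), (223, [83, 77, 80]), (224, [128, 46, 47]), (225, [147, 31, 30]), (226, [147, 27, 27]), (227, [147, 35, 28])]
[(240, [42, 39, 42]), (241, [38, 39, 40]), (242, [53, 51, 56]), (243, [69, 66, 71]), (244, [76, 72, 75]), (245, [95, 56, 58]), (246, [126, 33, 32]), (247, [136, 27, 26]), (266, [146, 29, 22]), (267, [146, 26, 20]), (268, [117, 60, 63]), (269, [89, 77, 79]), (270, [84, 79, 83]), (271, [65, 61, 65]), (272, [45, 43, 46]), (273, [38, 38, 38])]
```

```bash
python3 -m crank '[{"tx":2.2,"ty":0,"tz":15,"turn":0},{"tx":2.2,"ty":0,"tz":30,"turn":0},{"tx":2.2,"ty":0,"tz":36,"turn":0},{"tx":2.2,"ty":0,"tz":39,"turn":0},{"tx":2.2,"ty":0,"tz":39,"turn":0}]'; python3 -m crank '[{"tx":0,"ty":0,"tz":4,"turn":0},{"tx":0,"ty":0,"tz":7,"turn":0},{"tx":0,"ty":0,"tz":10,"turn":0}]'
```

```text
time: 41.6
position: [0.5472, -0.2748, 0.098]
tool_rot: [0.051, -3.141, -0.0]
ft_force: [0.8, 0.5, 0.4]
grip_width: 0.201
grip_force: 25.0
time: 41.98
position: [0.5471, -0.2749, 0.088]
tool_rot: [-0.051, 3.141, -0.0]
ft_force: [-0.0, -0.4, -0.8]
grip_width: 0.201
grip_force: 25.0
```

```bash
python3 -m crank '[{"tx":0,"ty":0,"tz":3,"turn":0},{"tx":0,"ty":0,"tz":6,"turn":0},{"tx":0,"ty":0,"tz":8.3,"turn":0},{"tx":0,"ty":0,"tz":8.3,"turn":0}]'; python3 -m crank '[{"tx":0,"ty":0,"tz":1.5,"turn":0},{"tx":0,"ty":0,"tz":1.5,"turn":0}]'
```

```text
time: 42.48
position: [0.5472, -0.2749, 0.0799]
tool_rot: [-0.051, 3.141, -0.0]
ft_force: [-0.6, 0.0, 0.2]
grip_width: 0.197
grip_force: 25.0
time: 42.72
position: [0.5473, -0.2749, 0.0797]
tool_rot: [-0.051, 3.141, -0.001]
ft_force: [-2.1, 1.5, 6.7]
grip_width: 0.198
grip_force: 25.0
```

```bash
python3 -m crank '[{"tx":0,"ty":0,"tz":-1.5,"turn":0},{"tx":0,"ty":0,"tz":-1.5,"turn":0},{"tx":0,"ty":0,"tz":-1.5,"turn":0}]' 34; python3 -m crank '[{"tx":0,"ty":0,"tz":-50,"turn":0},{"tx":0,"ty":0,"tz":-110,"turn":0},{"tx":40,"ty":20,"tz":-130,"turn":0},{"tx":80,"ty":40,"tz":-130,"turn":0},{"tx":110,"ty":60,"tz":-130,"turn":0}]' >/dev/null; python3 -m crank '[{"tx":0,"ty":0,"tz":0,"turn":0},{"tx":0,"ty":0,"tz":0,"turn":0},{"tx":0,"ty":0,"tz":0,"turn":0}]'
python3 - <<'E'
from h import *
c,im,dp=shot('top','t15.png'); P=grid(c,dp)
m=(im[...,0]>180)&(im[...,2]<90)&(abs(P[...,2]-.056)<.012)&(abs(P[...,0]-.62)<.09)&(abs(P[...,1])<.05)
print('orange',cv2.minAreaRect((P[m][:,:2]*1000).astype(np.float32)))
m=(im.max(-1)<70)&(abs(P[...,2]-.056)<.009)&(abs(P[...,0]-.58)<.09)&(abs(P[...,1]+.273)<.045)
print('black',cv2.minAreaRect((P[m][:,:2]*1000).astype(np.float32)))
for n,x,y in (('M',.659,.001),('R',.6266,-.271)):
    k=(np.hypot(P[...,0]-x,P[...,1]-y)<.006); print(n,'post top',np.round(np.percentile(P[k][:,2],[50,80,95])*1000,1),k.sum())
for n,x,y in (('M',.580,-.0073),('R',.5488,-.2747)):
    k=(np.hypot(P[...,0]-x,P[...,1]-y)<.011)&(P[...,2]>.07); print(n,'plug top',np.round(np.percentile(P[k][:,2],[50,80])*1000,1),np.round(P[k].mean(0)*1000,1))
c,im,dp=shot('scene','s15.png'); cv2.imwrite('pics/s15c.png',cv2.resize(im[150:310,200:360,::-1],None,fx=3.7,fy=3.7,interpolation=cv2.INTER_CUBIC))
E
```

```text
time: 43.1
position: [0.547, -0.2748, 0.0796]
tool_rot: [0.051, -3.141, -0.0]
ft_force: [-0.0, 0.5, -0.1]
grip_width: 0.375
grip_force: 0.0
time: 44.1
position: [0.436, -0.2189, 0.2098]
tool_rot: [-0.051, 3.141, 0.0]
ft_force: [0.2, 0.3, -0.5]
grip_width: 0.391
grip_force: 0.0
orange ((624.6790771484375, -2.3800411224365234), (135.7884521484375, 46.936073303222656), 4.588709354400635)
black ((594.221923828125, -271.2844543457031), (134.6551513671875, 46.443538665771484), 1.1038753986358643)
M post top [161.9 169.8 171.7] 25
R post top [162.7 167.8 170.8] 27
M plug top [85.9 87.9] [579.4  -5.7  84.3]
R plug top [84.5 88.3] [ 549.1 -272.5   83.6]
```

View pics/s15c.png

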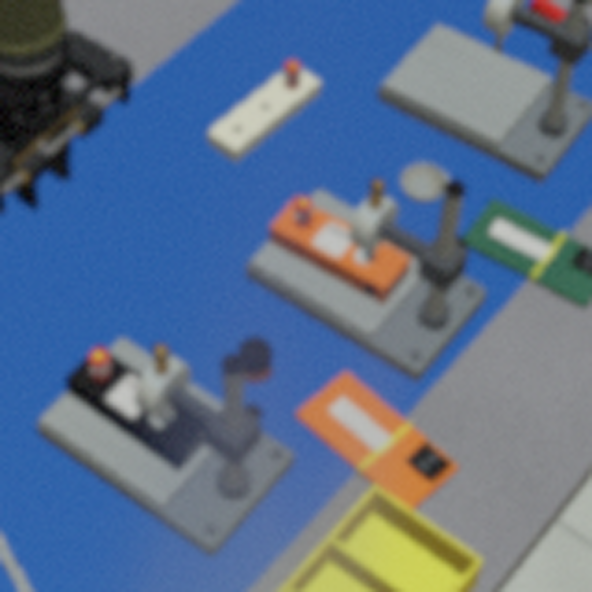

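Both packs lie flat under lowered dials with their plugs home. Post tops are at about 169 mm (plunger about 5 mm in), plug tops at about 87 mm. Handing in.

```bash
python3 -c "
from bench import ctrl; print(ctrl.close_job())"
```

```text
the job is handed in; nothing more can be done
None
```

The job is handed in, but no verdict came back: the orange and small black packs (there was no green one) lie flat and square on two dial stands, with feet on the dots, plungers about 5 mm in by measurement, and load plugs fully home.

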